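# Fish the dropped boss head out and lay the set out on the kit tray

### The arm

A 6-joint arm with a two-finger parallel gripper is mounted at the origin on the work surface. World frame = base frame: x ahead of the robot, y to its left, z up, the work surface at z = 0. Lengths are in m, angles in degrees, forces in N, time in s.
With the tool pointing down it reaches from about 0.25 to 0.725 m from the base axis. Payload 9.7 kg.
Tool frame: the origin (TCP) lies on the centre line of the jaws, within the pads' length; the fingertips stand 17 mm ahead of it and the grasp point (between the pads) lies 2 mm behind it (bot.tip_extent is the distance from the TCP to the fingertips, in m); z points along the fingers, y is the line along which they close (so a half turn about z gives the same grasp; the last joint's range is limited). The gripper opens to 85 mm and grips with 20 to 120 N. Pads are 22 mm wide; open, the fingers measure 114 mm over their backs; the gripper's body (76 mm by 85 mm) begins 54 mm behind the grasp point. The pads swing forward as they close: fully open they stand 13 mm farther back than shut.
Start: joints at [-66.234, 4.979, 10.078, 95.1, 0, 90], TCP at [0.222, -0.503, 0.225] pointing down, gripper open.
Joint ranges: [-179.16, 179.16], [-48.56, 103.87], [-65.8, 70.77], [-126.05, 130.52], [-82.76, 87.17], [-180, 180]. Speed limits (degrees/s): [127.2, 127.2, 147.25, 180, 180, 180].

### API

Orientations are given as [roll, pitch, yaw] about the fixed x, y, z axes, in that order (R = Rz(yaw) Ry(pitch) Rx(roll)).
In Python, from workcell import bot gives the robot as it stands.
- The arm moves only by the tool carry_out, never from a script. Its argument "moves" is text: rows parted by semicolons, each of 7 numbers parted by spaces: the shift along the tool's x, y, z in mm, then the turn, a rotation vector about the tool's x, y, z in degrees, then the finger opening in mm, from 0 to 85.4. A call has 1 to 20 rows; each row is the pose to reach, as a shift and turn from the pose commanded when the call began, along the tool's axes at that moment; what a row does not reach only later rows make up. A row lasts 1/10 s, in which the tool goes at most 50 mm and 8.59 degrees, less where a joint would pass 70% of its speed; a pose out of reach is approached as far as the arm can. A call with a gripper value outside its range is refused whole. The fingers move at their own pace and stop on an object; "force" is the grip in N (left out, the last holds). Time passes only in rows, so rows that repeat a pose let the fingers close. It gives the time, the measured TCP pose, the force, the opening and the grip force at its end, in the units of the state.
- bot.get_obs(): the state, without advancing time (a new reading comes with each control period).
- bot.camera(name): name is "scene" or "top"; returns a dict with "img" (400x640x3 uint8, red, green, blue), "mtx" (3x3 intrinsics, pixels), "position" and "orientation" of the camera in the world. Camera axes: x right, y up, looking along -z (the intrinsics and any distortion apply to the point x, -y, -z); pixel columns grow to the right and rows downward; lengths in m; the calibration is good to about 2 mm. A picture is of the moment at which its call begins. There is no depth.
- bot.job_done(): hands the job in; it is judged then, once.
The state is a dict: "time": time; "q": joint angles; "qd": joint speeds; "joint_efforts": joint torques, N m; "ee_pos": TCP position; "tcp_rot": TCP orientation; "wrist_force": force on the tool from outside, world axes, zero at the start; "torque": the same for the moment, N m; "opening": finger opening in m; "grasp_force": force on a finger pad.
Only numpy, scipy, OpenCV 4.12 (cv2) and the standard library are available. Lean on these libraries where they do the work, as an engineer would, in place of code of your own. Each camera call takes 0.05 s, during which the arm holds its last target. There are 200 camera calls.

### The job

One boss head has fallen into the narrow gap between the two hotplate stirrers: take the bent rod from the wooden box, reach down behind the boss head and rake it out clear of the gap (never with the fingers in the gap), then lay the rod back on the box's lid as it was, its bend hanging over the far edge. Set out all the boss heads in neat rows on the kit tray, each lying flat and straight inside an outlined place of its own. Leave the glassware, mortar and bottles where they are.

Things in the scene. Friction and masses are not known exactly. Their poses are not given: they have to be found in the camera images.
- gap_mouth (a point): near mouth of the gap between two fixed white hotplate stirrers, mid-width, at shelf level; x runs into the gap, y left, z up. Gap 50 mm wide, 230 mm long, open above and in front, shut at x = 238 mm by a socket strip 42 mm high. Each stirrer 230 (x) x 150 (y) x 92 mm, its top plate 146 x 146 mm (centre x = 142, y = +100 or -100) 110 mm high; knobs stick 16 mm out in front
- hook: bent rod, 150 g: wooden handle 120 x 24 x 28 mm along x (origin: middle of its underside); from its +x end an 8 mm steel rod runs to x = 100 mm, then bends straight down to a foot, a crossbar 38 mm long (y), 8 mm thick, underside 115 mm below the handle's. Balances 20 to 35 mm from mid-handle towards the bend. Lies on the box's lid, bend hanging over the far side
- hook_grip (a point): middle of the hook's wooden handle, 14 mm above the handle's underside; axes as the hook's
- hook_toe (a point): middle of the hook's crossbar foot (100 mm along x and 125 mm below hook_grip); axes as the hook's
- lid_top (a point): dark wooden box with brass-hinged lid, shut, fixed: 160 (x) x 170 (y) x 150 mm high, hinges on the far (+x) side. This point is the middle of the top of its lid, 150 mm above the shelf; axes as the box's
- place0 (a point): centre of an outlined place on the tray's floor (outline 100 x 52 mm, long side along x of this frame), floor level, 5 mm above the shelf. White enamel tray, fixed, 224 (x) x 230 (y) mm, floor 5 mm thick, blue rim 4 mm thick standing 11 mm above the floor; six places in 2 columns of 3 about its middle, 108 mm apart in x, 66 mm in y
- place1 (a point): centre of an outlined place on the tray's floor (outline 100 x 52 mm, long side along x of this frame), floor level, 5 mm above the shelf
- place2 (a point): centre of an outlined place on the tray's floor (outline 100 x 52 mm, long side along x of this frame), floor level, 5 mm above the shelf
- place3 (a point): centre of an outlined place on the tray's floor (outline 100 x 52 mm, long side along x of this frame), floor level, 5 mm above the shelf
- place4 (a point): centre of an outlined place on the tray's floor (outline 100 x 52 mm, long side along x of this frame), floor level, 5 mm above the shelf
- place5 (a point): centre of an outlined place on the tray's floor (outline 100 x 52 mm, long side along x of this frame), floor level, 5 mm above the shelf
- boss0_c (a point): boss head (retort clamp), all alike: ochre cast body 56 x 26 x 28 mm, a black-headed clamp screw (18 mm dia) sticking 14 mm out of each end, 84 mm long over all, 150 g; this point is its centre, 14 mm above its underside; x along its length, z up. This one has been dropped and lies in the gap between the stirrers, lengthwise
- boss1_c (a point): boss head (retort clamp), all alike: ochre cast body 56 x 26 x 28 mm, a black-headed clamp screw (18 mm dia) sticking 14 mm out of each end, 84 mm long over all, 150 g; this point is its centre, 14 mm above its underside; x along its length, z up. Lies loose on the shelf, or is absent
- boss2_c (a point): boss head (retort clamp), all alike: ochre cast body 56 x 26 x 28 mm, a black-headed clamp screw (18 mm dia) sticking 14 mm out of each end, 84 mm long over all, 150 g; this point is its centre, 14 mm above its underside; x along its length, z up. Lies loose on the shelf, or is absent
- boss3_c (a point): boss head (retort clamp), all alike: ochre cast body 56 x 26 x 28 mm, a black-headed clamp screw (18 mm dia) sticking 14 mm out of each end, 84 mm long over all, 150 g; this point is its centre, 14 mm above its underside; x along its length, z up. Lies loose on the shelf, or is absent
- boss4_c (a point): boss head (retort clamp), all alike: ochre cast body 56 x 26 x 28 mm, a black-headed clamp screw (18 mm dia) sticking 14 mm out of each end, 84 mm long over all, 150 g; this point is its centre, 14 mm above its underside; x along its length, z up. Lies on the top plate of the right-hand (-y) stirrer, or is absent
- boss5_c (a point): boss head (retort clamp), all alike: ochre cast body 56 x 26 x 28 mm, a black-headed clamp screw (18 mm dia) sticking 14 mm out of each end, 84 mm long over all, 150 g; this point is its centre, 14 mm above its underside; x along its length, z up. Lies loose on the shelf, or is absent
- flask: round-bottom flask (80 mm bulb, 143 mm high) in a 100 mm cork ring; a bystander; origin at the middle of its underside
- mortar: white porcelain mortar, 108 mm across, 60 mm high, with its pestle; a bystander; origin at the middle of its underside
- petri_a: lower of two stacked frosted petri dishes, 95 mm across, 18 mm high; a bystander; origin at the middle of its underside
- petri_b: upper of the two petri dishes; a bystander; origin at the middle of its underside
- washbottle: wash bottle, 68 mm across, 190 mm high; a bystander; origin at the middle of its underside
- reagent: amber reagent bottle, 64 mm across, 140 mm high; a bystander; origin at the middle of its underside
- beaker: glass beaker, 80 mm across, 100 mm high; a bystander; origin at the middle of its underside
Mind the look-alikes: they are no part of the job. Leave any turquoise look-alike of the part that bears boss4_c alone. Leave any green look-alike of the part that bears boss5_c alone.

How it is judged:
By the outcome, as a careful person would: the job done as asked, in the order asked, and still so for the second after the job is handed in, with the robot touching nothing.
Of boss1, boss2, boss3, boss4, boss5 only 3 to 5 are there at a start; the rules pass over those that are not, and their reading is None.
At some moment in a run one of boss1, boss2, boss3 may be knocked a few centimetres aside while the robot is not near it.
It also fails if it takes over 210 s, if anything falls off the work surface, if the arm or the gripper's body presses on something with over 40 N, if the wrist force passes 120 N, or if a joint passes its speed limit or range.

## Working session

There is one attempt and no reset: what is moved stays moved. The work goes in short steps, Python scripts to look and compute and a tool call to move; the robot and the scene stay as the last step left them, time stands still between calls to the robot, and variables do not carry over. Pictures are saved under pics/ and viewed, at most 14 in all, crops included, and the job is handed in when it is done.

Besides the shell and the picture viewer there is one more tool, called after ">>>" in YAML: its name, and indented under it one key for each argument. carry_out: Moves the arm, as the interface text tells. Its arguments: {"type":"object","properties":{"moves":{"type":"string"},"force":{"type":"number"}},"required":["moves"]}

```bash
ls; mkdir -p pics; cat > h.py <<'E'
import numpy as np, cv2
from scipy.spatial.transform import Rotation as R
from workcell import bot
def cam(n):
    c=bot.camera(n); return c
def rotm(o):
    o=np.array(o,float)
    if o.shape==(3,3): return o
    return R.from_euler('xyz',o,degrees=True).as_matrix()
def ray(c,u,v):
    K=np.array(c['mtx']); d=np.linalg.inv(K)@[u,v,1.]
    d=rotm(c['orientation'])@np.array([d[0],-d[1],-d[2]])
    return np.array(c['position'],float),d
def plane(c,u,v,z):
    p,d=ray(c,u,v); return p+d*(z-p[2])/d[2]
def proj(c,P):
    q=rotm(c['orientation']).T@(np.array(P,float)-np.array(c['position'])); q=np.array([q[0],-q[1],-q[2]])
    w=np.array(c['mtx'])@q; return w[:2]/w[2]
def save(n,img): cv2.imwrite('pics/'+n,cv2.cvtColor(img,cv2.COLOR_RGB2BGR))
E
python3 - <<'E'
from h import *
for n in('scene','top'):
    c=cam(n); save(n+'0.png',c['img']); print({k:v for k,v in c.items() if k!='img'})
print(bot.get_obs())
E
```

```text
pics
{'mtx': array([[487.37191769,   0.        , 319.96938037],
       [  0.        , 487.37191769, 203.84775283],
       [  0.        ,   0.        ,   1.        ]]), 'position': array([ 1.31333268, -0.61031287,  0.80973125]), 'orientation': array([57.31049829, -0.55702393, 50.64285923])}
{'mtx': array([[428.83333985,   0.        , 309.62639911],
       [  0.        , 428.83333985, 193.94856072],
       [  0.        ,   0.        ,   1.        ]]), 'position': array([0.3797042 , 0.05132845, 1.43337793]), 'orientation': array([  5.77533118,   0.88332182, -90.39183569])}
{'time': 0.1, 'q': array([-6.62333440e+01,  5.00738413e+00,  1.00377414e+01,  9.50987972e+01,
        1.72151457e-03,  8.99993425e+01]), 'qd': array([-0.10710187,  0.07046176,  0.15554906, -0.08218653, -0.04124552,
       -0.00841195]), 'joint_efforts': array([ 1.81899064e-03, -5.21561408e+01,  4.65651548e+01,  1.60787377e-02,
        1.50823548e-04, -6.65471092e-07]), 'ee_pos': array([ 0.22157785, -0.50315538,  0.22394816]), 'tcp_rot': array([-1.79931560e+02, -1.72229870e-03,  2.37673114e+01]), 'wrist_force': array([ 0.5695716 , -1.08941936,  0.45656594]), 'torque': array([-0.06015103, -0.04276516,  0.03570776]), 'grasp_force': 0.0, 'opening': 0.08513615030161252}
```

View pics/scene0.png

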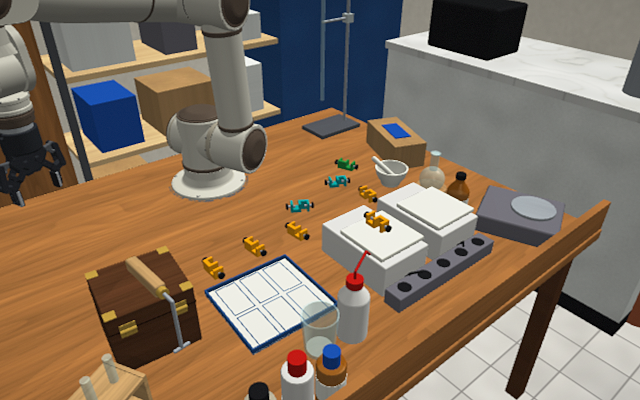

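View pics/top0.png

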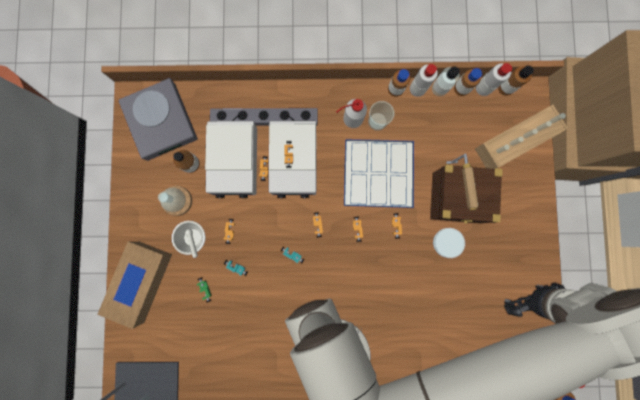

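Top view: ochre boss heads are at (263,168) in the gap, (289,153) on the right stirrer, and (229,231), (318,224), (358,229), (397,225) loose. The look-alikes are turquoise at (291,256) and (235,268) and green at (204,289), and I leave them alone. The orange-brown reagent bottle is at (186,160). The hook handle is at (470,185) on the box and the tray is at (379,173).

```bash
cat > m.py <<'E'
from h import *
def bosses(c,show=True):
    hsv=cv2.cvtColor(c['img'],cv2.COLOR_RGB2HSV)
    m=cv2.inRange(hsv,(14,170,150),(24,255,255))
    n,l,s,ce=cv2.connectedComponentsWithStats(m)
    out=[]
    for i in range(1,n):
        if s[i,4]>30: out.append((ce[i],s[i,4],cv2.minAreaRect(np.argwhere(l==i)[:,::-1].astype(np.float32))))
    return out
E
python3 - <<'E'
from m import *
c=cam('top')
for ce,a,r in bosses(c):
    z=.138-.012 if abs(ce[0]-289)<6 else .014
    print(ce.round(1),a,'c',plane(c,*ce,z).round(4)[:2],np.round(r[1],1),round(r[2]))
img=c['img']
a=cv2.resize(img[100:270,190:510],None,fx=2.5,fy=2.5,interpolation=cv2.INTER_CUBIC); save('crop1.png',a)
hsv=cv2.cvtColor(img,cv2.COLOR_RGB2HSV)
# tray
m=cv2.inRange(hsv,(100,80,40),(130,255,200)); m[:,:330]=0;m[:130]=0;m[215:]=0;m[:,425:]=0
p=np.argwhere(m)[:,::-1].astype(np.float32); r=cv2.minAreaRect(p); print('tray',r)
P=np.array([plane(c,*q,.012)[:2] for q in cv2.boxPoints(r)]);print(P.round(4),P.mean(0).round(4))
# stirrer plates
m=cv2.inRange(hsv,(0,0,200),(180,40,255)); m[:,:200]=0;m[:118]=0;m[205:]=0;m[:,320:]=0
n,l,s,ce=cv2.connectedComponentsWithStats(m)
for i in range(1,n):
    if s[i,4]>200:
        r=cv2.minAreaRect(np.argwhere(l==i)[:,::-1].astype(np.float32));print('st',s[i],r)
E
```

```text
tray ((0.0, 0.0), (0.0, 0.0), 0.0)
[[1.2215 1.1615]
 [1.2215 1.1615]
 [1.2215 1.1615]
 [1.2215 1.1615]] [1.2215 1.1615]
st [ 206  123   46   46 2050] ((228.5, 145.5), (45.0, 45.0), 90.0)
st [ 269  123   46   46 1800] ((291.5, 145.5), (45.0, 45.0), 90.0)
st [207 171  45  20 885] ((229.0, 180.5), (19.0, 44.0), 90.0)
st [270 171  44  20 879] ((291.5, 180.5), (19.0, 43.0), 90.0)
```

View pics/crop1.png

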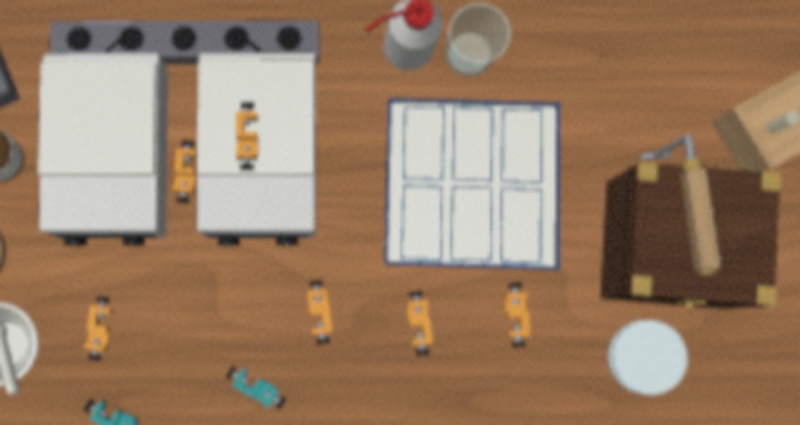

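The crop confirms it: all six ochre boss heads point roughly along world x. The gap one is at crop (184,170), the hook handle at (702,220), and its crossbar hangs at (665,150).

```bash
cat > m.py <<'E'
from h import *
def bosses(c):
    hsv=cv2.cvtColor(c['img'],cv2.COLOR_RGB2HSV)
    m=cv2.inRange(hsv,(12,150,165),(22,255,255)); dark=cv2.inRange(hsv,(0,0,0),(180,255,85))
    n,l,s,ce=cv2.connectedComponentsWithStats(m)
    out=[]
    for i in range(1,n):
        if s[i,4]<35: continue
        u,v=ce[i]; p=np.argwhere(l==i)[:,::-1].astype(float)
        w,V=np.linalg.eigh(np.cov(p.T)); ax=V[:,1]
        # dark screw heads near the two ends
        q=np.argwhere(dark)[:,::-1]-ce[i]; a=q@ax; b=q@[-ax[1],ax[0]]
        ends=[ce[i]+q[(sg*a>8)&(sg*a<17)&(abs(b)<5)].mean(0) if ((sg*a>8)&(sg*a<17)&(abs(b)<5)).sum()>2 else ce[i]*np.nan for sg in(-1,1)]
        out.append((ce[i],s[i,4],ends))
    return out
def report(c):
    for ce,a,e in bosses(c):
        z=.124 if 270<ce[0]<310 and ce[1]<172 else .014
        P=[plane(c,*x,z)[:2] for x in e]; m=(P[0]+P[1])/2; d=P[1]-P[0]
        print(ce.round(1),a,'blob',plane(c,*ce,z).round(4)[:2],'scr',m.round(4),'len',np.linalg.norm(d).round(3),'yaw',np.round((np.degrees(np.arctan2(d[1],d[0]))+90)%180-90,1))
E
python3 - <<'E'
from m import *
c=cam('top'); img=c['img']; hsv=cv2.cvtColor(img,cv2.COLOR_RGB2HSV)
print(hsv[225,315:322].tolist(),hsv[195,350:365:3].tolist(),hsv[190,340:350].tolist(),hsv[195,468:474].tolist())
report(c)
for z,us in ((.11,[(229,146),(291.8,145.8)]),): print([plane(c,*u,z).round(4) for u in us])
E
```

```text
[[17, 165, 192], [16, 166, 195], [16, 163, 195], [17, 165, 199], [17, 166, 214], [17, 168, 216], [16, 161, 207]] [[100, 16, 186], [34, 8, 216], [35, 7, 218], [35, 7, 219], [36, 6, 219]] [[14, 132, 154], [13, 134, 154], [13, 131, 154], [11, 107, 141], [134, 32, 119], [108, 31, 166], [66, 6, 202], [34, 8, 216], [35, 7, 218], [45, 7, 214]] [[17, 96, 130], [17, 96, 157], [16, 97, 168], [16, 97, 173], [16, 96, 176], [17, 98, 175]]
[288.  154.8] 60 blob [0.6348 0.1367] scr [0.6374 0.1353] len 0.076 yaw -2.5
[262.5 168.7] 94 blob [0.61   0.2296] scr [0.6114 0.2263] len 0.076 yaw -2.3
[317.9 223.2] 93 blob [0.4261 0.0455] scr [nan nan] len nan yaw nan
[397.4 224.6] 104 blob [ 0.4196 -0.216 ] scr [ 0.4173 -0.2145] len 0.077 yaw 3.7
[358.2 227.5] 102 blob [ 0.4108 -0.0869] scr [ 0.4071 -0.085 ] len 0.077 yaw 6.8
[227.7 231.7] 96 blob [0.4003 0.3442] scr [0.4029 0.3395] len 0.077 yaw -7.2
[array([0.6675, 0.3235, 0.11  ]), array([0.6661, 0.1258, 0.11  ])]
```

```bash
python3 - <<'E'
from m import *
def blob(c,lo,hi,box):
    hsv=cv2.cvtColor(c['img'],cv2.COLOR_RGB2HSV); m=cv2.inRange(hsv,lo,hi)
    k=np.zeros_like(m);x0,x1,y0,y1=box;k[y0:y1,x0:x1]=1;m=m*k
    m=cv2.morphologyEx(m,cv2.MORPH_CLOSE,np.ones((3,3)))
    n,l,s,ce=cv2.connectedComponentsWithStats(m); i=1+np.argmax(s[1:,4]); return l==i,s[i],ce[i]
t=cam('top'); sc=cam('scene')
m,s,ce=blob(t,(12,70,120),(22,125,255),(455,485,163,212)); print('handle top',s,ce)
r=cv2.minAreaRect(np.argwhere(m)[:,::-1].astype(np.float32)); print(r)
P=np.array([plane(t,*q,.176)[:2] for q in cv2.boxPoints(r)]); print(P.round(4),P.mean(0).round(4))
d=P-P.mean(0); 
e=[(P[i]-P[(i+1)%4]) for i in range(2)]; e=max(e,key=np.linalg.norm); print('yaw',np.degrees(np.arctan2(e[1],e[0])),np.linalg.norm(e))
m,s,ce=blob(t,(0,0,185),(180,40,255),(335,425,130,215)); print('tray',s,ce)
r=cv2.minAreaRect(np.argwhere(cv2.morphologyEx(m.astype(np.uint8),cv2.MORPH_CLOSE,np.ones((7,7))))[:,::-1].astype(np.float32)); print(r)
P=np.array([plane(t,*q,.008)[:2] for q in cv2.boxPoints(r)]); print(P.round(4),P.mean(0).round(4),[np.linalg.norm(P[i]-P[(i+1)%4]).round(3) for i in range(2)],[np.degrees(np.arctan2(*(P[i]-P[(i+1)%4])[::-1])).round(2) for i in range(2)])
a=cv2.resize(t['img'][140:220,425:510],None,fx=7,fy=7,interpolation=cv2.INTER_CUBIC)
b=cv2.resize(sc['img'][240:360,80:220],None,fx=4,fy=4,interpolation=cv2.INTER_CUBIC)
a=cv2.resize(a,None,fx=.6,fy=.6); im=np.zeros((480,800,3),np.uint8); b=cv2.resize(b,(443,380)); im[:a.shape[0],:a.shape[1]]=a; im[:380,357:]=b; save('crop2.png',im)
E
```

```text
handle top [464 163  14  46 396] [470.23737374 185.95959596]
((470.176513671875, 185.4005126953125), (46.1215934753418, 8.962430000305176), 81.63410949707031)
[[ 0.5944 -0.3818]
 [ 0.598  -0.408 ]
 [ 0.4629 -0.4215]
 [ 0.4593 -0.3956]] [ 0.5287 -0.4018]
yaw 5.694840525410999 0.13575720613979117
tray [ 346  142   66   64 3986] [378.50200702 173.43978926]
((378.5437316894531, 173.2510986328125), (65.6294937133789, 62.055606842041016), 1.4320961236953735)
[[ 0.4913 -0.0451]
 [ 0.7014 -0.0535]
 [ 0.6935 -0.2742]
 [ 0.484  -0.2626]] [ 0.5925 -0.1589] [np.float64(0.21), np.float64(0.221)] [np.float64(177.71), np.float64(87.95)]
```

View pics/crop2.png

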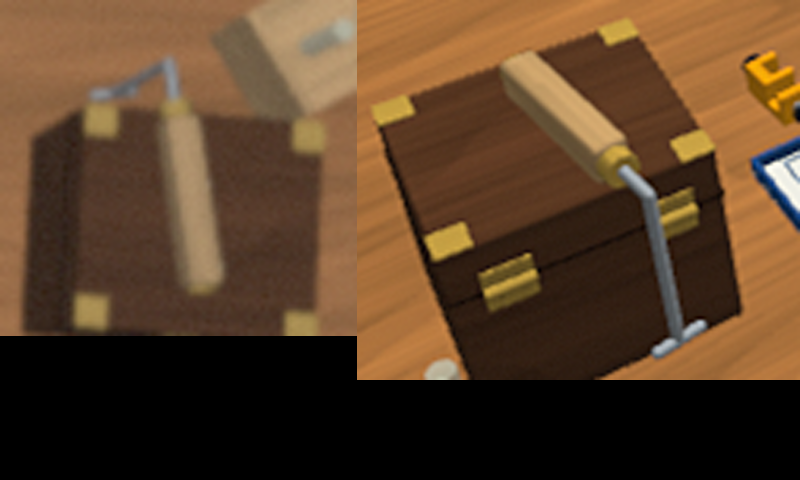

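Crop: the handle runs from wood end (204,288) to ferrule (175,100), the bend is at (168,62), and the foot is under the far edge. In the scene crop the lid is clear apart from the handle.

```bash
python3 - <<'E'
from m import *
t=cam('top')
f=lambda x,y:(425+x/4.2,140+y/4.2)
near=plane(t,*f(206,292),.164); fer=plane(t,*f(175,100),.164); bend=plane(t,*f(168,62),.164)
near2=plane(t,*f(206,285),.178)
print(near,near2,fer,bend); d=bend-near2; print(np.degrees(np.arctan2(d[1],d[0])),np.linalg.norm(bend-near),np.linalg.norm(fer-near2))
# wood only width profile per row -> centreline
hsv=cv2.cvtColor(t['img'],cv2.COLOR_RGB2HSV); m=cv2.inRange(hsv,(12,70,115),(22,112,255))
R_=[]
for v in range(170,207,2):
    u=np.where(m[v,458:482])[0]+458
    P=plane(t,u.mean(),v,.172); R_.append([*P[:2],len(u)])
R_=np.array(R_); k=np.polyfit(R_[:,0],R_[:,1],1); print(k,np.degrees(np.arctan(k[0])),np.abs(np.polyval(k,R_[:,0])-R_[:,1]).max(),R_[:,2])
L=[plane(t,*f(x,y),.150)[:2].round(4) for x,y in((82,100),(325,115),(75,330),(320,345))]; print(L,np.mean(L,0))
s=cam('scene'); g=lambda x,y:(80+(x-357)*140/443,240+y*120/380)
for n,(x,y),z in(('foot',(679,340),.039),('bend',(652,190),.164),('ferr',(620,165),.164),('nearend',(520,62),.172)): print(n,plane(s,*g(x,y),z).round(4))
E
```

```text
[ 0.45803056 -0.41428494  0.164     ] [ 0.46203173 -0.40936963  0.178     ] [ 0.59457093 -0.3985842   0.164     ] [ 0.62195952 -0.39482416  0.164     ]
5.196769474442441 0.16508006680754259 0.13371224573512688
[ 0.10719336 -0.45953458] 6.118364143503454 0.0012812019866597635 [10.  9. 10. 10.  9. 10. 10. 10.  9. 10. 10. 10. 10. 10.  9. 10. 10.  9.
  9.]
[array([ 0.5976, -0.3372]), array([ 0.5851, -0.5098]), array([ 0.4327, -0.3259]), array([ 0.4208, -0.4978])] [ 0.50905  -0.417675]
foot [ 0.6283 -0.3963  0.039 ]
bend [ 0.6258 -0.393   0.164 ]
ferr [ 0.5939 -0.3986  0.164 ]
nearend [ 0.4721 -0.4107  0.172 ]
```

```bash
cat > go.py <<'E'
import sys; from h import *
# usage: go.py x y z yaw ... waypoints; prints tool-frame shifts (mm) and turn about tool z (deg) from the present pose
o=bot.get_obs(); p=np.array(o['ee_pos']); a=[float(v) for v in sys.argv[1:]]
Rm=R.from_euler('xyz',o['tcp_rot'],degrees=True).as_matrix()
print('t',round(o['time'],1),'pos',p.round(4),'rot',np.round(o['tcp_rot'],1),'open',round(o['opening']*1000,1),'F',np.round(o['wrist_force'],1))
for i in range(0,len(a),4):
    s=Rm.T@(np.array(a[i:i+3])-p)*1000
    Rt=R.from_euler('xyz',[180,0,a[i+3]],degrees=True).as_matrix()
    print(s.round(1),(R.from_matrix(Rm.T@Rt)).as_rotvec(degrees=True).round(1))
E
python3 go.py .4 -.45 .3 12 .549 -.401 .28 6 .549 -.401 .172 6
```

```text
t 0.4 pos [ 0.2216 -0.5033  0.2245] rot [-180.    -0.    23.8] open 85.1 F [-0.2 -0.1  0.1]
[184.7  23.1 -75.5] [-0.   0.  11.8]
[340.8  38.3 -55.5] [-0.   0.  17.8]
[340.8  38.3  52.5] [-0.   0.  17.8]
```

>>> carry_out:
  moves: "30 4 -35 0 0 3 85; 60 8 -60 0 0 6 85; 100 12 -70 0 0 9 70; 140 16 -72 0 0 12 60; 180 20 -72 0 0 15 50; 220 25 -68 0 0 18 50; 260 30 -65 0 0 18 50; 300 35 -60 0 0 18 50; 330 37 -56 0 0 18 50; 341 38 -56 0 0 18 50; 341 38 -56 0 0 18 50; 341 38 -56 0 0 18 50"
  force: 40

```text
time: 1.6
ee_pos: [0.5484, -0.4012, 0.2809]
tcp_rot: [180.0, 0.0, 5.7]
wrist_force: [-0.5, -0.2, 0.5]
opening: 0.05
grasp_force: 0.0
```

```bash
python3 go.py .549 -.401 .172 6; python3 - <<'E'
from m import *
t=cam('top');s=cam('scene')
a=cv2.resize(t['img'][130:230,420:520],(400,400)); b=cv2.resize(s['img'][200:350,80:230],(400,400)); save('crop3.png',np.hstack([a,b]))
E
```

```text
t 1.6 pos [ 0.5484 -0.4012  0.2809] rot [180.    0.    5.7] open 50.0 F [-0.5 -0.2  0.5]
[ 7.000e-01 -1.000e-01  1.089e+02] [ 0.   0.  -0.3]
```

View pics/crop3.png

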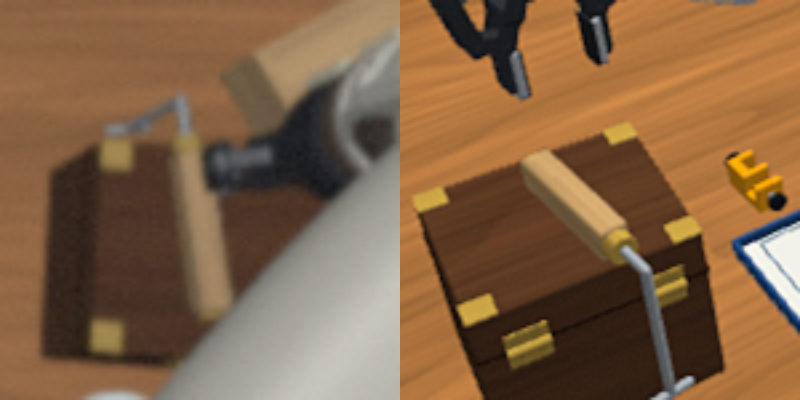

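The fingers straddle the handle in scene crop (510,75)/(595,45). Going down and gripping.

>>> carry_out:
  moves: "0 0 25 0 0 0 50; 1 0 50 0 0 0 50; 1 0 75 0 0 0 50; 1 0 92 0 0 0 50; 1 0 102 0 0 0 50; 1 0 108 0 0 0 50; 1 0 109 0 0 0 50; 1 0 109 0 0 0 50; 1 0 109 0 0 0 10; 1 0 109 0 0 0 10; 1 0 109 0 0 0 10; 1 0 109 0 0 0 10; 1 0 109 0 0 0 10; 1 0 109 0 0 0 10; 1 0 109 0 0 0 10; 1 0 109 0 0 0 10"
  force: 60

```text
time: 3.3
ee_pos: [0.5501, -0.4006, 0.1717]
tcp_rot: [180.0, -0.0, 5.8]
wrist_force: [0.2, -0.2, 2.8]
opening: 0.0104
grasp_force: 0.7
```

```bash
python3 - <<'E'
from m import *
t=cam('top');s=cam('scene')
a=cv2.resize(t['img'][130:230,420:520],(400,400)); b=cv2.resize(s['img'][200:350,80:230],(400,400)); save('crop4.png',np.hstack([a,b]))
E
python3 go.py
```

```text
t 3.4 pos [ 0.5501 -0.4006  0.1717] rot [180.   -0.    5.8] open 9.8 F [0.7 0.4 1.8]
```

View pics/crop4.png

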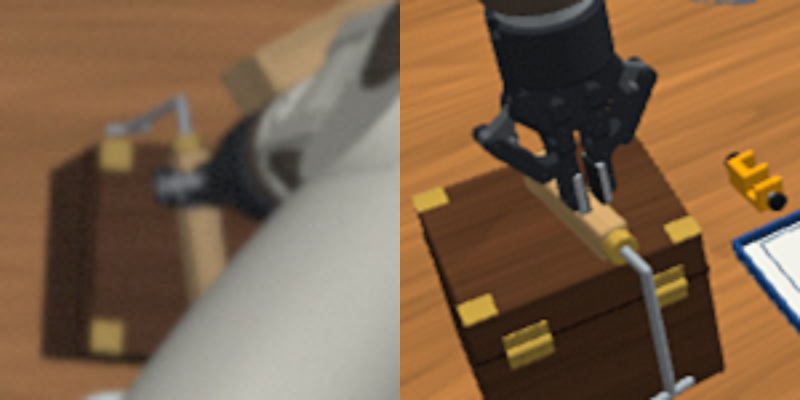

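```bash
python3 - <<'E'
from m import *
print('tip',bot.tip_extent)
t=cam('top');s=cam('scene')
a=lambda p:((proj(t,p)-[420,130])*4).round(); b=lambda p:((proj(s,p)-[80,200])*400/150).round()+[400,0]
for n,p in dict(tcp=(.55,-.4006,.1717),tip=(.55,-.4006,.155),htop=(.55,-.4006,.178),lid=(.509,-.4177,.15)).items(): print(n,a(p),b(p))
E
```

```text
tip 0.017
tcp [196. 193.] [592. 207.]
tip [188. 196.] [596. 224.]
htop [199. 192.] [590. 200.]
lid [211. 251.] [553. 210.]
```

```bash
python3 - <<'E'
from m import *
s=cam('scene')
b=lambda p:((proj(s,p)-[80,200])*400/150).round()+[400,0]
x=np.array([.5484,-.4012,.2809]); y=np.array([np.sin(np.radians(5.7)),-np.cos(np.radians(5.7)),0])
for dz in(0,.007,.017):
    for sg in(1,-1): print(dz,b(x+sg*y*.025-[0,0,dz]))
E
```

```text
0 [528. 100.]
0 [595.  70.]
0.007 [530. 108.]
0.007 [597.  78.]
0.017 [533. 120.]
0.017 [599.  90.]
```

>>> carry_out:
  moves: "0 0 0 0 0 0 50; 0 0 0 0 0 0 50; 0 0 0 0 0 0 50; 0 0 2 0 0 0 50; 0 0 4 0 0 0 50; 0 0 6 0 0 0 50; 0 0 6 0 0 0 50; 0 0 6 0 0 0 50"

```text
time: 4.35
ee_pos: [0.55, -0.4006, 0.1655]
tcp_rot: [-180.0, 0.0, 5.8]
wrist_force: [0.1, -0.8, 0.1]
opening: 0.0501
grasp_force: 0.0
```

```bash
python3 - <<'E'
from m import *
t=cam('top');s=cam('scene')
a=cv2.resize(t['img'][150:210,430:490],(400,400)); b=cv2.resize(s['img'][230:330,90:190],(400,400)); save('crop5.png',np.hstack([a,b]))
E
python3 go.py
```

```text
t 4.5 pos [ 0.55   -0.4006  0.1657] rot [180.   -0.    5.8] open 49.9 F [-0.2  0.4 -0.5]
```

View pics/crop5.png

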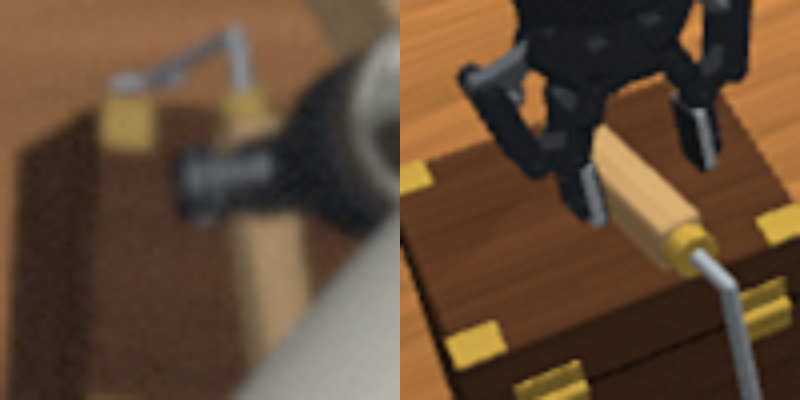

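The fingers now straddle the handle properly at (600,200) and (705,150). Closing.

>>> carry_out:
  moves: "0 0 0 0 0 0 40; 0 0 0 0 0 0 35; 0 0 0 0 0 0 30; 0 0 0 0 0 0 26; 0 0 0 0 0 0 22; 0 0 0 0 0 0 18; 0 0 0 0 0 0 15; 0 0 0 0 0 0 15; 0 0 0 0 0 0 15; 0 0 0 0 0 0 15"
  force: 60

```text
time: 5.45
ee_pos: [0.5501, -0.4008, 0.166]
tcp_rot: [180.0, -0.0, 5.8]
wrist_force: [-1.0, -2.8, 5.4]
opening: 0.0215
grasp_force: 59.0
```

```bash
python3 - <<'E'
from m import *
s=cam('scene');t=cam('top')
b=lambda p:((proj(s,p)-[90,230])*4).round()+[400,0]
x=np.array([.55,-.4006,.1657]); y=np.array([np.sin(np.radians(5.8)),-np.cos(np.radians(5.8)),0])
for dz in(-.006,0,.006,.012):
    print(dz,b(x+y*.025-[0,0,dz]),b(x-y*.025-[0,0,dz]))
b=cv2.resize(s['img'][230:330,90:190],(600,600),interpolation=cv2.INTER_CUBIC); save('crop6.png',b)
E
```

```text
-0.006 [600. 214.] [694. 166.]
0 [603. 224.] [696. 175.]
0.006 [605. 233.] [698. 185.]
0.012 [607. 242.] [700. 194.]
```

View pics/crop6.png

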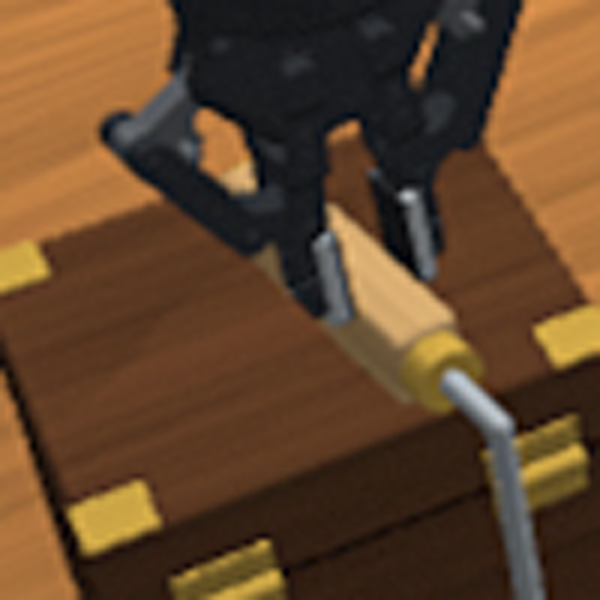

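>>> carry_out:
  moves: "0 0 0 0 0 0 40; 0 0 0 0 0 0 40; 0 0 0 0 0 0 40; 0 0 2 0 0 0 40; 0 0 4 0 0 0 40; 0 0 6 0 0 0 40; 0 0 6 0 0 0 40"

```text
time: 6.25
ee_pos: [0.5499, -0.4005, 0.1591]
tcp_rot: [-180.0, 0.0, 5.8]
wrist_force: [-0.6, 0.4, -0.2]
opening: 0.0402
grasp_force: 0.0
```

>>> carry_out:
  moves: "0 0 0 0 0 0 34; 0 0 0 0 0 0 30; 0 0 0 0 0 0 26; 0 0 0 0 0 0 22; 0 0 0 0 0 0 18; 0 0 0 0 0 0 15; 0 0 0 0 0 0 15; 0 0 0 0 0 0 15; 0 0 0 0 0 0 15"
  force: 60

```text
time: 7.15
ee_pos: [0.5502, -0.4007, 0.16]
tcp_rot: [180.0, -0.0, 5.8]
wrist_force: [-1.2, -0.8, 5.1]
opening: 0.0224
grasp_force: 59.5
```

>>> carry_out:
  moves: "0 0 -5 0 0 0 15; 0 0 -15 0 0 0 15; 0 0 -30 0 0 0 15; 0 0 -55 0 0 0 15; 0 0 -80 0 0 0 15; 0 0 -105 0 0 0 15; 0 0 -130 0 0 0 15; 0 0 -150 0 0 0 15; 0 0 -160 0 0 0 15; 0 0 -160 0 0 0 15; 0 0 -160 0 0 0 15"
  force: 80

```text
time: 8.25
ee_pos: [0.5502, -0.4007, 0.319]
tcp_rot: [-180.0, 0.0, 5.8]
wrist_force: [-0.2, 0.0, -1.6]
opening: 0.0216
grasp_force: 78.6
```

```bash
python3 - <<'E'
from m import *
t=cam('top');s=cam('scene')
b=cv2.resize(s['img'][110:290,60:260],(600,540),interpolation=cv2.INTER_CUBIC); save('crop7.png',b)
o=bot.get_obs();print(o['ee_pos'],o['wrist_force'],o['torque'],o['opening'])
# expected hook points if untilted (handle underside assumed 14 mm below... grip offset)
x=np.array(o['ee_pos']); a=np.radians(5.8); ux=np.array([np.cos(a),np.sin(a),0])
for n,p in dict(bend=x+.074*ux-[0,0,-.004],toe=x+.074*ux-[0,0,.121],near=x-.086*ux+[0,0,.004]).items(): print(n,((proj(s,p)-[60,110])*3).round())
E
```

```text
[ 0.54995751 -0.40051635  0.31852196] [ 0.28579536  0.17729476 -2.79315722] [ 0.01677579  0.01293895 -0.03384855] 0.021498708621331884
bend [295. 362.]
toe [330. 528.]
near [165. 255.]
```

View pics/crop7.png

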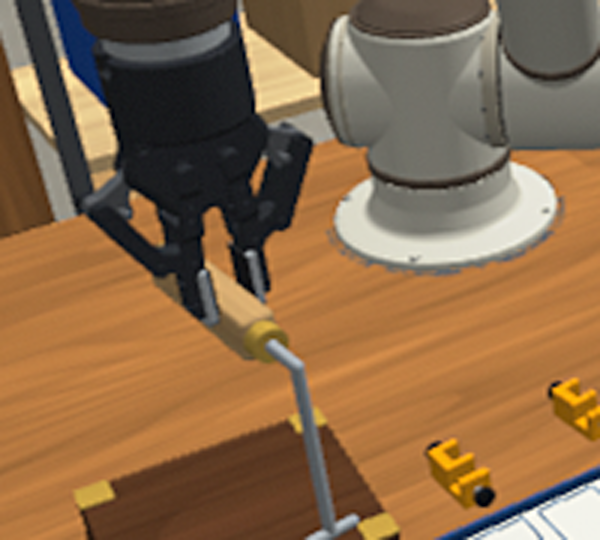

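```bash
python3 go.py .5 -.2 .36 3 .50 .0 .37 1 .56 .225 .34 0 .632 .225 .29 0; python3 - <<'E'
from m import *
t=cam('top')
for u in((355,113),(380,115)): print(plane(t,*u,.1))
E
```

```text
t 8.3 pos [ 0.55   -0.4005  0.3185] rot [-1.799e+02  1.000e-01  5.800e+00] open 21.5 F [ 0.3  0.2 -2.8]
[ -29.6 -204.6  -41.2] [-0.1  0.1  2.8]
[  -9.5 -403.6  -51. ] [-0.1  0.1  4.8]
[  72.8 -621.4  -20.9] [-0.1  0.1  5.8]
[ 144.5 -614.1   29. ] [-0.1  0.1  5.8]
[ 0.77231539 -0.07515492  0.1       ]
[ 0.76490286 -0.15432927  0.1       ]
```

>>> carry_out:
  moves: "-5 -15 -10 0 0 0 15; -12 -45 -25 0 0 1 15; -20 -80 -35 0 0 1 15; -28 -120 -40 0 0 2 15; -30 -160 -45 0 0 3 15; -28 -200 -50 0 0 3 15; -25 -240 -50 0 0 3 15; -20 -280 -50 0 0 4 15; -15 -320 -50 0 0 4 15; -10 -360 -50 0 0 4 15; -5 -400 -50 0 0 5 15; 5 -440 -50 0 0 5 15; 20 -480 -50 0 0 6 15; 35 -520 -50 0 0 6 15; 50 -555 -45 0 0 6 15; 60 -585 -40 0 0 6 15; 68 -605 -35 0 0 6 15; 72 -616 -30 0 0 6 15; 73 -621 -25 0 0 6 15; 73 -621 -21 0 0 6 15"

```text
time: 10.4
ee_pos: [0.5658, 0.0526, 0.3498]
tcp_rot: [-177.9, 0.1, 4.3]
wrist_force: [1.1, -0.3, -1.0]
opening: 0.0214
grasp_force: 78.8
```

```bash
python3 go.py .632 .225 .29 0; python3 - <<'E'
from m import *
t=cam('top');s=cam('scene')
b=cv2.resize(s['img'][120:320,300:500],(600,600),interpolation=cv2.INTER_CUBIC);a=cv2.resize(t['img'][100:240,200:325],(190,212)); b[:212,:190]=a; save('crop8.png',b)
report(t)
E
```

```text
t 10.4 pos [0.5658 0.0526 0.3498] rot [-1.779e+02  1.000e-01  4.300e+00] open 21.4 F [ 1.1 -0.3 -1. ]
[  78.9 -164.6   65.8] [-2.1  0.2  4.3]
[262.5 168.4] 84 blob [0.6108 0.2296] scr [0.6114 0.2271] len 0.076 yaw -3.5
[397.4 224.6] 100 blob [ 0.4196 -0.2161] scr [ 0.4173 -0.2145] len 0.077 yaw 3.7
[227.7 231.5] 90 blob [0.401  0.3442] scr [0.4029 0.3399] len 0.076 yaw -5.5
```

View pics/crop8.png

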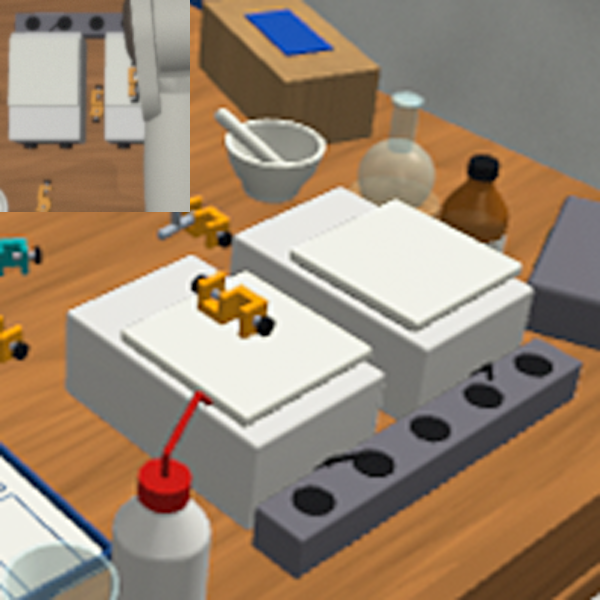

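The stirrers, the boss on the right plate at (232,300) and the clear gap are all visible. The arm was speed-limited, so I'll carry on.

>>> carry_out:
  moves: "5 -10 0 -1 0 1 15; 10 -30 0 -2 0 2 15; 20 -50 0 -2 0 3 15; 30 -70 0 -2 0 4 15; 40 -90 0 -2 0 4 15; 50 -110 5 -2 0 4 15; 60 -130 10 -2 0 4 15; 70 -145 10 -2 0 4 15; 79 -160 10 -2 0 4 15; 79 -164 10 -2 0 4 15; 79 -165 10 -2 0 4 15; 79 -165 10 -2 0 4 15; 79 -165 10 -2 0 4 15; 79 -165 10 -2 0 4 15; 79 -165 10 -2 0 4 15"

```text
time: 12.0
ee_pos: [0.6446, 0.0738, 0.3466]
tcp_rot: [-177.7, 0.2, 5.6]
wrist_force: [0.6, -0.1, -1.2]
opening: 0.0216
grasp_force: 78.8
```

```bash
python3 go.py .632 .225 .29 0 .632 .225 .13 0; python3 - <<'E'
from m import *
t=cam('top');s=cam('scene')
o=bot.get_obs();x=np.array(o['ee_pos'])
print(proj(s,x+[.074,0,-.121]),proj(t,x+[.074,0,-.121]))
b=cv2.resize(s['img'][80:300,300:520],(600,600),interpolation=cv2.INTER_CUBIC);save('crop9.png',b)
E
```

```text
t 12.0 pos [0.6446 0.0738 0.3466] rot [-177.7    0.2    5.6] open 21.6 F [ 0.6 -0.1 -1.2]
[   2.3 -149.4   62.7] [-2.3  0.4  5.5]
[   3.  -143.   222.5] [-2.3  0.4  5.5]
[386.60969388 208.52439528] [307.51062365 119.19392038]
```

View pics/crop9.png

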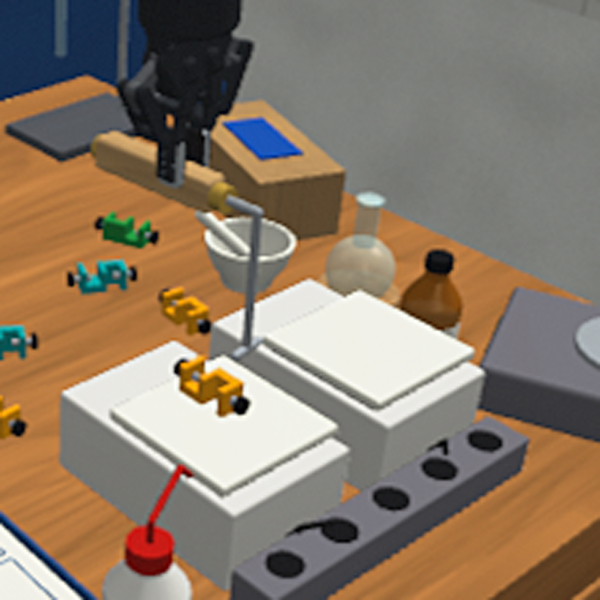

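```bash
python3 -c "
from h import *
print(bot.get_obs()['q'].round(1), [x for x in dir(bot) if x[0]!='_'])"
```

```text
[  5.5  27.6  52.4 115.    2.3 179.9] ['PlanningError', 'camera', 'get_obs', 'job_done', 'tip_extent']
```

Joint 6 is at its 180° limit. I'll level the tool and spin joint 6 back a turn in the air, since −160° gives the same pose.

>>> carry_out:
  moves: "-5 5 0 -1 0 -3 15; -15 15 0 -2 0 -5 15; -30 25 -5 -2.3 0.4 -10 15; -40 35 -10 -2.3 0.4 -15 15; -50 40 -15 -2.3 0.4 -15 15; -50 40 -20 -2.3 0.4 -15 15; -50 40 -20 -2.3 0.4 -15 15; -50 40 -20 -2.3 0.4 -15 15"

```text
time: 12.9
ee_pos: [0.5994, 0.0287, 0.3647]
tcp_rot: [180.0, -0.4, 20.5]
wrist_force: [1.2, 0.2, -2.2]
opening: 0.0218
grasp_force: 78.8
```

```bash
python3 go.py .6 .04 .36 20
```

```text
t 12.9 pos [0.5994 0.0287 0.3647] rot [180.   -0.4  20.5] open 21.8 F [ 1.2  0.2 -2.2]
[  4.4 -10.4   4.8] [ 0.  -0.4  0.5]
```

>>> carry_out:
  moves: "0 0 0 0 0 -4 15; 0 0 0 0 0 -12 15; 0 0 0 0 0 -20 15; 0 0 0 0 0 -28 15; 0 0 0 0 0 -36 15; 0 0 0 0 0 -44 15; 0 0 0 0 0 -52 15; 0 0 0 0 0 -60 15; 0 0 0 0 0 -68 15; 0 0 0 0 0 -76 15; 0 0 0 0 0 -84 15; 0 0 0 0 0 -92 15; 0 0 0 0 0 -100 15; 0 0 0 0 0 -108 15; 0 0 0 0 0 -116 15; 0 0 0 0 0 -124 15; 0 0 0 0 0 -132 15; 0 0 0 0 0 -140 15; 0 0 0 0 0 -148 15; 0 0 0 0 0 -152 15"

```text
time: 14.9
ee_pos: [0.5994, 0.0288, 0.3641]
tcp_rot: [179.8, 0.3, 172.8]
wrist_force: [0.7, -0.8, -1.8]
opening: 0.0214
grasp_force: 78.8
```

>>> carry_out:
  moves: "0 0 0 0 0 -4 15; 0 0 0 0 0 -12 15; 0 0 0 0 0 -20 15; 0 0 0 0 0 -28 15; 0 0 0 0 0 -36 15; 0 0 0 0 0 -44 15; 0 0 0 0 0 -52 15; 0 0 0 0 0 -60 15; 0 0 0 0 0 -68 15; 0 0 0 0 0 -76 15; 0 0 0 0 0 -84 15; 0 0 0 0 0 -92 15; 0 0 0 0 0 -100 15; 0 0 0 0 0 -108 15; 0 0 0 0 0 -116 15; 0 0 0 0 0 -124 15; 0 0 0 0 0 -132 15; 0 0 0 0 0 -140 15; 0 0 0 0 0 -148 15; 0 0 0 0 0 -152 15"

```text
time: 16.9
ee_pos: [0.5994, 0.0288, 0.3641]
tcp_rot: [-179.7, -0.2, -35.2]
wrist_force: [0.2, 0.0, -1.4]
opening: 0.0218
grasp_force: 78.8
```

```bash
python3 go.py .632 .225 .29 0; python3 -c "
from h import *
print(bot.get_obs()['q'].round(1))"
```

```text
t 16.9 pos [0.5994 0.0288 0.3641] rot [-179.7   -0.2  -35.2] open 21.8 F [ 0.2  0.  -1.4]
[ -86.7 -178.7   74.7] [ -0.2  -0.3 -35.2]
[ 2.700e+00  1.910e+01  4.300e+01  1.135e+02  1.000e-01 -1.421e+02]
```

>>> carry_out:
  moves: "-5 -10 0 0 0 -4 15; -12 -25 0 0 0 -8 15; -22 -45 0 0 0 -14 15; -34 -70 0 0 0 -20 15; -46 -95 0 0 0 -26 15; -58 -120 5 0 0 -31 15; -70 -145 10 0 0 -35 15; -80 -165 18 0 0 -35 15; -86 -176 25 0 0 -35.2 15; -86.7 -178.7 32 0 0 -35.2 15; -86.7 -178.7 40 0 0 -35.2 15; -86.7 -178.7 45 0 0 -35.2 15; -86.7 -178.7 45 0 0 -35.2 15; -86.7 -178.7 45 0 0 -35.2 15"

```text
time: 18.3
ee_pos: [0.6322, 0.2236, 0.3212]
tcp_rot: [-179.9, -0.4, -0.3]
wrist_force: [0.0, -0.4, -1.2]
opening: 0.0215
grasp_force: 78.8
```

```bash
python3 go.py .632 .225 .29 0 .632 .225 .13 0; python3 - <<'E'
from m import *
t=cam('top');s=cam('scene')
o=bot.get_obs();x=np.array(o['ee_pos'])
print(((proj(s,x+[.074,0,-.121])-[340,120])*4).round(),((proj(t,x+[.074,0,-.121])-[240,110])*4).round())
b=cv2.resize(s['img'][120:270,340:440],(400,600),interpolation=cv2.INTER_CUBIC);a=cv2.resize(t['img'][110:240,200:300],None,fx=4,fy=4,interpolation=cv2.INTER_CUBIC);a=np.vstack([a,a[:80]*0]);save('crop10.png',np.hstack([a,b]))
report(t)
E
```

```text
t 18.3 pos [0.6322 0.2236 0.3212] rot [-179.9   -0.4   -0.3] open 21.5 F [ 0.  -0.4 -1.2]
[-0.4 -1.3 31.2] [-0.1 -0.4 -0.3]
[ -1.7  -1.  191.2] [-0.1 -0.4 -0.3]
[343. 295.] [67. 65.]
[288.1 155.1] 60 blob [0.6339 0.1365] scr [0.6374 0.1353] len 0.076 yaw -2.5
[318. 223.] 91 blob [0.4266 0.0454] scr [0.4224 0.0458] len 0.076 yaw 8.7
[397.4 224.8] 100 blob [ 0.4191 -0.2161] scr [ 0.4174 -0.2143] len 0.077 yaw 4.0
[358.2 227.5] 97 blob [ 0.411  -0.0872] scr [ 0.407  -0.0855] len 0.078 yaw 7.5
[227.7 231.6] 88 blob [0.4005 0.3442] scr [nan nan] len nan yaw nan
```

View pics/crop10.png

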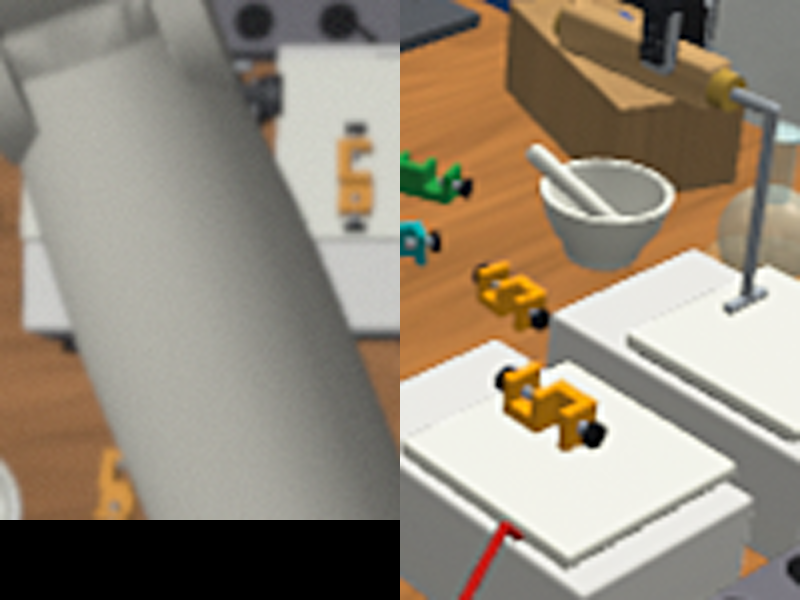

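The hook's toe is in the scene crop at (745,300), as predicted. I'll check the plate corners at crop (735,465) and (630,340) against my gap frame.

```bash
python3 - <<'E'
from m import *
s=cam('scene')
print('exp .740 .198',plane(s,340+335/4,120+465/4,.110),'exp .594 .252',plane(s,340+230/4,120+340/4,.110))
print('toe xy at z=.200',plane(s,340+345/4,120+300/4,.200))
E
```

```text
exp .740 .198 [0.74280443 0.19087329 0.11      ] exp .594 .252 [0.60708826 0.24407723 0.11      ]
toe xy at z=.200 [0.71043749 0.22085202 0.2       ]
```

>>> carry_out:
  moves: "0 0 15 0 0 0 15; -1 0 35 0 -0.4 0 15; -1 0 55 0 -0.4 0 15; -1 0 75 0 -0.4 0 15; -1 0 85 0 -0.4 0 15; -1 0 92 0 -0.4 0 15; -1 0 99 0 -0.4 0 15; -1 0 105 0 -0.4 0 15; -1 0 110 0 -0.4 0 15; -1 0 110 0 -0.4 0 15; -1 0 110 0 -0.4 0 15"

```text
time: 19.55
ee_pos: [0.6322, 0.2245, 0.2109]
tcp_rot: [-179.9, -0.0, -0.3]
wrist_force: [-0.4, 0.4, -0.8]
opening: 0.022
grasp_force: 78.8
```

>>> carry_out:
  moves: "0 0 15 0 0 0 15; 0 0 30 0 0 0 15; 0 0 45 0 0 0 15; 0 0 57 0 0 0 15; 0 0 67 0 0 0 15; 0 0 74 0 0 0 15; 0 0 78 0 0 0 15; 0 0 80 0 0 0 15; 0 0 80 0 0 0 15; 0 0 80 0 0 0 15"

```text
time: 20.55
ee_pos: [0.6323, 0.2247, 0.1312]
tcp_rot: [-179.9, -0.1, -0.3]
wrist_force: [1.0, 0.8, -2.6]
opening: 0.0219
grasp_force: 78.8
```

>>> carry_out:
  moves: "-6 0 0 0 0 0 15; -12 0 0 0 0 0 15; -18 0 0 0 0 0 15; -24 0 0 0 0 0 15; -30 0 0 0 0 0 15; -37 0 0 0 0 0 15; -44 0 0 0 0 0 15; -51 0 0 0 0 0 15; -58 0 0 0 0 0 15; -65 0 0 0 0 0 15; -72 0 0 0 0 0 15; -79 0 0 0 0 0 15; -86 0 0 0 0 0 15; -93 0 0 0 0 0 15; -100 0 0 0 0 0 15; -107 0 0 0 0 0 15; -112 0 0 0 0 0 15; -116 0 0 0 0 0 15; -118 0 0 0 0 0 15; -118 0 0 0 0 0 15"

```text
time: 22.55
ee_pos: [0.514, 0.2252, 0.1307]
tcp_rot: [-179.9, -0.0, -0.3]
wrist_force: [0.4, 0.3, -1.8]
opening: 0.0219
grasp_force: 78.8
```

```bash
python3 go.py .395 .224 .131 0; python3 -c "
from m import *
report(cam('top'))"
```

```text
t 22.6 pos [0.514  0.2252 0.1307] rot [-179.9   -0.    -0.3] open 21.9 F [ 0.4  0.3 -1.8]
[-119.     1.7   -0.4] [-0.1 -0.  -0.3]
[288. 155.] 61 blob [0.6343 0.1367] scr [0.6374 0.1353] len 0.076 yaw -2.5
[318.1 223.1] 91 blob [0.4264 0.045 ] scr [0.4224 0.0458] len 0.076 yaw 8.7
[397.4 224.5] 100 blob [ 0.4198 -0.216 ] scr [ 0.4174 -0.2143] len 0.077 yaw 4.0
[358.1 227.5] 100 blob [ 0.4109 -0.0869] scr [ 0.4071 -0.085 ] len 0.077 yaw 6.8
```

>>> carry_out:
  moves: "-6 0 0 0 0 0 15; -12 0 0 0 0 0 15; -19 0 0 0 0 0 15; -26 0 0 0 0 0 15; -33 0 0 0 0 0 15; -40 0 0 0 0 0 15; -47 0 0 0 0 0 15; -54 0 0 0 0 0 15; -61 0 0 0 0 0 15; -68 0 0 0 0 0 15; -75 0 0 0 0 0 15; -82 0 0 0 0 0 15; -89 0 0 0 0 0 15; -96 0 0 0 0 0 15; -103 0 0 0 0 0 15; -110 0 0 0 0 0 15; -117 0 0 0 0 0 15; -122 0 0 0 0 0 15; -126 0 0 0 0 0 15; -126 0 0 0 0 0 15"

```text
time: 24.6
ee_pos: [0.3877, 0.2258, 0.1307]
tcp_rot: [-179.9, -0.0, -0.2]
wrist_force: [-0.0, 0.5, -2.7]
opening: 0.0217
grasp_force: 78.8
```

>>> carry_out:
  moves: "6 0 0 0 0 0 15; 12 0 0 0 0 0 15; 15 0 -10 0 0 0 15; 15 0 -30 0 0 0 15; 15 0 -60 0 0 0 15; 15 0 -95 0 0 0 15; 15 0 -130 0 0 0 15; 15 0 -165 0 0 0 15; 15 0 -200 0 0 0 15; 15 10 -220 0 0 0 15; 20 30 -225 0 0 0 15; 25 55 -225 0 0 0 15; 35 85 -225 0 0 0 15; 45 115 -225 0 0 0 15; 55 145 -225 0 0 0 15; 65 175 -225 0 0 0 15; 75 200 -225 0 0 0 15; 85 215 -225 0 0 0 15; 90 220 -225 0 0 0 15; 90 220 -225 0 0 0 15"

```text
time: 26.6
ee_pos: [0.4776, 0.0045, 0.3551]
tcp_rot: [-179.9, 0.0, -0.3]
wrist_force: [-0.1, 0.2, -1.1]
opening: 0.0214
grasp_force: 78.8
```

```bash
python3 go.py .55 -.1 .35 3  .55 -.3 .32 5.8 .5502 -.4007 .319 5.8; python3 - <<'E'
from m import *
t=cam('top');report(t);print(bot.get_obs()['q'].round(1))
E
```

```text
t 26.6 pos [0.4776 0.0045 0.3551] rot [-179.9    0.    -0.3] open 21.4 F [-0.1  0.2 -1.1]
[ 73.  104.    4.9] [-0.1 -0.  -3.3]
[ 74.2 304.1  34.5] [-0.1 -0.  -6.1]
[ 75.  404.8  35.3] [-0.1 -0.  -6.1]
[288.1 155. ] 60 blob [0.6342 0.1366] scr [0.6374 0.1353] len 0.076 yaw -2.5
[397.4 224.6] 98 blob [ 0.4197 -0.2162] scr [ 0.4173 -0.2145] len 0.077 yaw 3.7
[263.2 228.1] 96 blob [0.4111 0.2265] scr [0.4147 0.2239] len 0.077 yaw 2.7
[227.7 231.5] 93 blob [0.4008 0.3441] scr [0.403  0.3402] len 0.077 yaw -6.1
[ 5.000e-01  3.000e-01  2.020e+01  1.100e+02  1.000e-01 -1.792e+02]
```

Boss 0 is out at (0.413, 0.225). I unwind joint 6 while travelling back to the box.

>>> carry_out:
  moves: "3 4 0 0 0 4 15; 6 10 0 0 0 12 15; 9 20 0 0 0 20 15; 12 30 0 0 0 28 15; 15 40 0 0 0 36 15; 18 50 0 0 0 44 15; 21 60 0 0 0 52 15; 24 70 0 0 0 60 15; 27 80 0 0 0 68 15; 30 90 0 0 0 76 15; 33 100 0 0 0 84 15; 36 110 0 0 0 92 15; 39 120 0 0 0 100 15; 42 130 0 0 0 108 15; 45 140 0 0 0 116 15; 48 150 0 0 0 124 15; 51 160 0 0 0 132 15; 54 170 0 0 0 140 15; 57 180 0 0 0 148 15; 60 185 0 0 0 152 15"

```text
time: 28.65
ee_pos: [0.5364, -0.1797, 0.3551]
tcp_rot: [179.9, 0.1, -152.5]
wrist_force: [0.3, 0.0, -1.2]
opening: 0.0216
grasp_force: 78.9
```

>>> carry_out:
  moves: "0 0 0 0 0 4 15; 0 0 0 0 0 12 15; 0 0 0 0 0 20 15; 0 0 0 0 0 28 15; 0 0 0 0 0 36 15; 0 0 0 0 0 44 15; 0 0 0 0 0 52 15; 0 0 0 0 0 60 15; 0 0 0 0 0 68 15; 0 0 0 0 0 76 15; 0 0 0 0 0 84 15; 0 0 0 0 0 92 15; 0 0 0 0 0 100 15; 0 0 0 0 0 108 15; 0 0 0 0 0 116 15; 0 0 0 0 0 124 15; 0 0 0 0 0 132 15; 0 0 0 0 0 140 15; 0 0 0 0 0 148 15; 0 0 0 0 0 152 15"

```text
time: 30.65
ee_pos: [0.5363, -0.179, 0.3552]
tcp_rot: [-180.0, -0.1, 55.5]
wrist_force: [-0.2, -0.2, -0.9]
opening: 0.0217
grasp_force: 78.9
```

```bash
python3 go.py .5502 -.4007 .319 5.8; python3 -c "
from h import *
print(bot.get_obs()['q'].round(1))"
```

```text
t 30.6 pos [ 0.5363 -0.179   0.3552] rot [-1.80e+02 -1.00e-01  5.55e+01] open 21.7 F [-0.2 -0.2 -0.9]
[-175.   137.    35.8] [-0.1 -0.1 49.7]
[-1.850e+01  1.310e+01  3.440e+01  1.113e+02  1.000e-01  1.060e+02]
```

>>> carry_out:
  moves: "-10 7 0 0 0 6 15; -25 19 0 0 0 13 15; -45 35 0 0 0 21 15; -65 51 0 0 0 29 15; -85 67 5 0 0 36 15; -105 82 10 0 0 42 15; -125 98 15 0 0 47 15; -145 114 25 0 0 49.7 15; -160 126 30 0 0 49.7 15; -170 133 36 0 0 49.7 15; -175 137 36 0 0 49.7 15; -175 137 36 0 0 49.7 15; -175 137 36 0 0 49.7 15"

```text
time: 31.95
ee_pos: [0.5512, -0.4012, 0.3192]
tcp_rot: [-179.9, -0.1, 6.1]
wrist_force: [0.1, -0.2, -1.2]
opening: 0.0219
grasp_force: 78.8
```

```bash
python3 go.py .5502 -.4007 .170 5.8 .5502 -.4007 .161 5.8
```

```text
t 31.9 pos [ 0.5512 -0.4012  0.3192] rot [-1.799e+02 -1.000e-01  6.100e+00] open 21.9 F [ 0.1 -0.2 -1.2]
[ -1.2  -0.4 149.2] [-0.1 -0.1  0.3]
[ -1.2  -0.4 158.2] [-0.1 -0.1  0.3]
```

>>> carry_out:
  moves: "-1 0 20 0 0 0.3 15; -1 0 45 0 0 0.3 15; -1 0 75 0 0 0.3 15; -1 0 105 0 0 0.3 15; -1 0 130 0 0 0.3 15; -1 0 143 0 0 0.3 15; -1 0 150 0 0 0.3 15; -1 0 154 0 0 0.3 15; -1 0 156 0 0 0.3 15; -1 0 157 0 0 0.3 15; -1 0 157 0 0 0.3 15"

```text
time: 33.05
ee_pos: [0.5503, -0.402, 0.162]
tcp_rot: [-179.9, -0.1, 5.7]
wrist_force: [-0.2, 0.5, -1.5]
opening: 0.0217
grasp_force: 78.8
```

Still hanging (−1.5 N). Lower 2–3 mm more, then release.

>>> carry_out:
  moves: "0 0 1 0 0 0 15; 0 0 2 0 0 0 15; 0 0 2 0 0 0 15; 0 0 2 0 0 0 15"

```text
time: 33.45
ee_pos: [0.5502, -0.402, 0.16]
tcp_rot: [-179.9, -0.1, 5.7]
wrist_force: [-0.3, 0.0, 4.2]
opening: 0.0217
grasp_force: 79.4
```

>>> carry_out:
  moves: "0 0 0 0 0 0 24; 0 0 0 0 0 0 28; 0 0 0 0 0 0 34; 0 0 0 0 0 0 42; 0 0 0 0 0 0 50; 0 0 0 0 0 0 50; 0 0 -15 0 0 0 50; 0 0 -35 0 0 0 50; 0 0 -60 0 0 0 50; 0 0 -90 0 0 0 50; -20 -10 -110 0 0 0 50; -45 -30 -110 0 0 0 50; -75 -55 -110 0 0 0 50; -105 -80 -110 0 0 0 50; -130 -105 -110 0 0 0 50; -140 -125 -110 0 0 0 50; -140 -130 -110 0 0 0 50; -140 -130 -110 0 0 0 50"

```text
time: 35.25
ee_pos: [0.3979, -0.2865, 0.2701]
tcp_rot: [-179.9, -0.1, 5.8]
wrist_force: [0.3, -1.3, 0.7]
opening: 0.05
grasp_force: 0.0
```

```bash
python3 - <<'E'
from m import *
t=cam('top');report(t);print(bot.get_obs()['q'].round(1))
s=cam('scene')
hsv=cv2.cvtColor(t['img'],cv2.COLOR_RGB2HSV); m=cv2.inRange(hsv,(12,70,115),(22,112,255))
R_=[]
for v in range(170,207,2):
    u=np.where(m[v,458:482])[0]+458
    if len(u): R_.append([*plane(t,u.mean(),v,.172)[:2],len(u)])
R_=np.array(R_); k=np.polyfit(R_[:,0],R_[:,1],1); print(len(R_),k,np.abs(np.polyval(k,R_[:,0])-R_[:,1]).max())
b=cv2.resize(s['img'][150:350,80:280],(400,400),interpolation=cv2.INTER_CUBIC);a=cv2.resize(t['img'][100:240,330:490],(400,350),interpolation=cv2.INTER_CUBIC);a=np.vstack([a,a[:50]*0]);save('crop11.png',np.hstack([a,b]))
E
python3 go.py
```

```text
[288. 155.] 60 blob [0.6343 0.1369] scr [0.6374 0.1353] len 0.076 yaw -2.5
[318.1 223.2] 88 blob [0.4261 0.0449] scr [0.4229 0.0454] len 0.076 yaw 8.0
[397.4 224.6] 101 blob [ 0.4195 -0.2161] scr [ 0.4173 -0.2145] len 0.077 yaw 3.7
[263.1 228. ] 93 blob [0.4117 0.2267] scr [0.4148 0.2234] len 0.076 yaw 0.9
[358.1 227.6] 94 blob [ 0.4107 -0.0869] scr [ 0.407  -0.0855] len 0.078 yaw 7.5
[227.7 231.7] 89 blob [0.4002 0.3442] scr [nan nan] len nan yaw nan
[-3.580e+01 -1.900e+00  8.100e+00  1.000e+02  1.000e-01  1.384e+02]
19 [ 0.02162156 -0.41248279] 0.005438640982811327
t 35.4 pos [ 0.3984 -0.2872  0.2694] rot [-179.9   -0.     5.8] open 50.2 F [ 0.7 -0.1  0.2]
```

View pics/crop11.png

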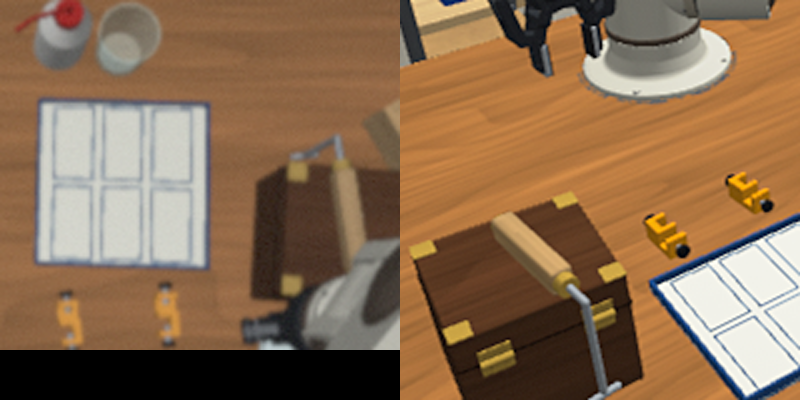

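The hook is back on the lid as before (bend at scene crop (580,295), foot over the far edge), and no boss has moved. Now tray cells and a fingertip check.

```bash
python3 - <<'E'
from m import *
t=cam('top');s=cam('scene')
x=np.array([.3984,-.2872,.2694]);a=np.radians(5.8);y=np.array([np.sin(a),-np.cos(a),0])
for dz in(-.006,0,.006,.012): print(dz,proj(s,x+y*.025-[0,0,dz]).round(1),proj(s,x-y*.025-[0,0,dz]).round(1),'seen (152.5,187.5) (178.5,178.5)')
g=cv2.cvtColor(t['img'],cv2.COLOR_RGB2GRAY)
sub=cv2.resize(g[135:215,335:425],None,fx=6,fy=6,interpolation=cv2.INTER_CUBIC)
th=cv2.adaptiveThreshold(sub,255,cv2.ADAPTIVE_THRESH_MEAN_C,cv2.THRESH_BINARY,41,-1) if 0 else ((sub>cv2.blur(sub,(61,61))-4)&(sub>185)).astype(np.uint8)
n,l,st,ce=cv2.connectedComponentsWithStats(cv2.erode(th,np.ones((3,3))))
for i in range(1,n):
    if st[i,4]>3000: 
        c=ce[i]; uv=((c+.5)/6-.5)+[335,135]; print(st[i],plane(t,*uv,.005).round(4)[:2])
E
```

```text
-0.006 [154.4 186.8] [175.1 178.7] seen (152.5,187.5) (178.5,178.5)
0 [154.9 189.2] [175.5 181.1] seen (152.5,187.5) (178.5,178.5)
0.006 [155.4 191.6] [175.9 183.4] seen (152.5,187.5) (178.5,178.5)
0.012 [155.9 194. ] [176.3 185.8] seen (152.5,187.5) (178.5,178.5)
[  67   42   31  371 7835] [ 0.5949 -0.0573]
[ 182   47   81  369 4940] [ 0.5933 -0.1265]
[ 308   49   32  370 4635] [ 0.5903 -0.1917]
[  106    52    84   165 12346] [ 0.6496 -0.0952]
[ 425   52   34  372 8294] [ 0.5895 -0.261 ]
[  224    54    80   163 12092] [ 0.6472 -0.1608]
[  339    58    86   164 12345] [ 0.6441 -0.2273]
[   97   242    87   167 12684] [ 0.5398 -0.0911]
[  218   244    86   166 13093] [ 0.5382 -0.1571]
[  339   248    84   167 12817] [ 0.5358 -0.2224]
```

>>> carry_out:
  moves: "0 0 0 0 0 -4 50; 0 0 0 0 0 -12 50; 0 0 0 0 0 -20 50; 0 0 0 0 0 -28 50; 0 0 0 0 0 -36 50; 0 0 0 0 0 -44 50; 0 0 0 0 0 -52 50; 0 0 0 0 0 -60 50; 0 0 0 0 0 -68 50; 0 0 0 0 0 -76 50; 0 0 0 0 0 -84 50; 0 0 0 0 0 -92 50; 0 0 0 0 0 -100 50; 0 0 0 0 0 -108 50; 0 0 0 0 0 -116 50; 0 0 0 0 0 -124 50; 0 0 0 0 0 -132 50; 0 0 0 0 0 -140 50; 0 0 0 0 0 -148 50; 0 0 0 0 0 -156 50"

```text
time: 37.45
ee_pos: [0.3981, -0.2873, 0.269]
tcp_rot: [179.9, -0.1, 162.1]
wrist_force: [-0.3, 0.2, 0.1]
opening: 0.0499
grasp_force: 0.0
```

```bash
python3 go.py .4173 -.2145 .1 184 .4173 -.2145 .012 184
```

```text
t 37.5 pos [ 0.3981 -0.2873  0.269 ] rot [ 1.799e+02 -1.000e-01  1.621e+02] open 49.9 F [-0.3  0.2  0.1]
[  4.   74.8 169.2] [  0.1  -0.  -21.9]
[  3.9  74.6 257.2] [  0.1  -0.  -21.9]
```

>>> carry_out:
  moves: "1 10 15 0 0 -5 50; 2 25 40 0 0 -12 50; 3 45 70 0 0 -19 50; 4 65 105 0 0 -22 50; 4 75 145 0 0 -22 50; 4 75 185 0 0 -22 50; 4 75 215 0 0 -22 50; 4 75 235 0 0 -22 50; 4 75 246 0 0 -22 50; 4 75 252 0 0 -22 50; 4 75 256 0 0 -22 50; 4 75 258 0 0 -22 50; 4 75 258 0 0 -22 50"

```text
time: 38.75
ee_pos: [0.4179, -0.214, 0.0123]
tcp_rot: [179.9, 0.1, -176.3]
wrist_force: [-0.8, -0.1, -0.1]
opening: 0.0499
grasp_force: 0.0
```

>>> carry_out:
  moves: "0 0 2 0 0 0 50; 0 0 3 0 0 0 50; 0 0 3 0 0 0 40; 0 0 3 0 0 0 34; 0 0 3 0 0 0 30; 0 0 3 0 0 0 26; 0 0 3 0 0 0 22; 0 0 3 0 0 0 18; 0 0 3 0 0 0 15; 0 0 3 0 0 0 15; 0 0 3 0 0 0 15"
  force: 50

```text
time: 39.85
ee_pos: [0.4177, -0.2138, 0.0091]
tcp_rot: [179.9, 0.1, -176.3]
wrist_force: [-1.1, 0.5, 5.7]
opening: 0.0251
grasp_force: 49.8
```

```bash
python3 go.py .6443 -.2269 .06 178 .6443 -.2269 .015 178
```

```text
t 39.9 pos [ 0.4177 -0.2138  0.0091] rot [ 1.799e+02  1.000e-01 -1.763e+02] open 25.1 F [-1.1  0.5  5.7]
[-225.3  -27.8  -50.8] [0.1 0.1 5.7]
[-225.3  -27.9   -5.8] [0.1 0.1 5.7]
```

>>> carry_out:
  moves: "0 0 -10 0 0 0 15; 0 0 -30 0 0 0 15; -10 0 -55 0 0 0 15; -35 -4 -65 0 0 1 15; -65 -8 -65 0 0 2 15; -100 -12 -65 0 0 3 15; -135 -16 -65 0 0 4 15; -170 -21 -65 0 0 5 15; -200 -25 -60 0 0 5.7 15; -218 -27 -52 0 0 5.7 15; -225 -28 -45 0 0 5.7 15; -225 -28 -35 0 0 5.7 15; -225 -28 -25 0 0 5.7 15; -225 -28 -16 0 0 5.7 15; -225 -28 -10 0 0 5.7 15; -225 -28 -7 0 0 5.7 15; -225 -28 -6 0 0 5.7 15; -225 -28 -6 0 0 5.7 15"

```text
time: 41.65
ee_pos: [0.6439, -0.2271, 0.0151]
tcp_rot: [179.9, 0.0, 178.0]
wrist_force: [-0.2, 0.5, -1.0]
opening: 0.0245
grasp_force: 49.1
```

```bash
python3 go.py .6443 -.2269 .015 178
```

```text
t 41.6 pos [ 0.6439 -0.2271  0.0151] rot [179.9   0.  178. ] open 24.5 F [-0.2  0.5 -1. ]
[-0.4  0.2  0.1] [0.1 0.  0. ]
```

>>> carry_out:
  moves: "0 0 0.7 0 0 0 15; 0 0 0.7 0 0 0 27; 0 0 0.7 0 0 0 32; 0 0 0.7 0 0 0 40; 0 0 0.7 0 0 0 46; 0 0 -10 0 0 0 48; 0 0 -30 0 0 0 50; 5 3 -55 0 0 0 50; 30 16 -60 0 0 -2 50; 65 35 -60 0 0 -4 50; 105 58 -60 0 0 -6 50; 145 80 -60 0 0 -8 50; 185 102 -60 0 0 -9 50; 220 121 -60 0 0 -9 50; 238 131 -52 0 0 -9 50; 241.7 133.2 -40 0 0 -9 50; 241.7 133.2 -25 0 0 -9 50; 241.7 133.2 -12 0 0 -9 50; 241.7 133.2 -3 0 0 -9 50; 241.7 133.2 2 0 0 -9 50"

```text
time: 43.65
ee_pos: [0.4068, -0.0858, 0.0119]
tcp_rot: [179.9, -0.0, -173.0]
wrist_force: [-0.3, -0.7, 0.0]
opening: 0.05
grasp_force: 0.0
```

```bash
python3 go.py .407 -.0855 .0095 187; python3 - <<'E'
from m import *
t=cam('top')
for ce,a,e in bosses(t):
    if ce[0]>370: P=[plane(t,*x,.019)[:2] for x in e]; print(ce,a,plane(t,*ce,.019),(P[0]+P[1])/2,np.degrees(np.arctan2(*(P[1]-P[0])[::-1])))
E
```

```text
t 43.6 pos [ 0.4068 -0.0858  0.0119] rot [ 179.9   -0.  -173. ] open 50.0 F [-0.3 -0.7  0. ]
[-0.3  0.2  2.4] [ 0.1 -0.   0. ]
[399.59183673 157.46938776] 49 [ 0.6426125  -0.22858305  0.019     ] [nan nan] nan
```

>>> carry_out:
  moves: "0 0 2 0 0 0 50; 0 0 2.5 0 0 0 40; 0 0 2.5 0 0 0 34; 0 0 2.5 0 0 0 30; 0 0 2.5 0 0 0 26; 0 0 2.5 0 0 0 22; 0 0 2.5 0 0 0 18; 0 0 2.5 0 0 0 15; 0 0 2.5 0 0 0 15; 0 0 2.5 0 0 0 15"

```text
time: 44.7
ee_pos: [0.4072, -0.0857, 0.0111]
tcp_rot: [179.9, 0.1, -173.0]
wrist_force: [-1.3, 0.9, 6.4]
opening: 0.0243
grasp_force: 49.7
```

```bash
python3 go.py .6466 -.1609 .0155 178
```

```text
t 44.7 pos [ 0.4072 -0.0857  0.0111] rot [ 1.799e+02  1.000e-01 -1.730e+02] open 24.3 F [-1.3  0.9  6.4]
[-228.4 -104.    -4.2] [0.1 0.1 9. ]
```

>>> carry_out:
  moves: "0 0 -10 0 0 0 15; 0 0 -30 0 0 0 15; -10 -4 -55 0 0 0 15; -35 -15 -65 0 0 1 15; -70 -31 -65 0 0 3 15; -105 -47 -65 0 0 5 15; -140 -63 -65 0 0 7 15; -175 -79 -65 0 0 8 15; -205 -93 -60 0 0 9 15; -222 -101 -52 0 0 9 15; -228.5 -104 -45 0 0 9 15; -228.5 -104 -35 0 0 9 15; -228.5 -104 -25 0 0 9 15; -228.5 -104 -16 0 0 9 15; -228.5 -104 -10 0 0 9 15; -228.5 -104 -7.5 0 0 9 15; -228.5 -104 -6.5 0 0 9 15; -228.5 -104 -6.5 0 0 9 15"

```text
time: 46.5
ee_pos: [0.6464, -0.1608, 0.0173]
tcp_rot: [179.9, 0.0, 178.0]
wrist_force: [0.6, 0.5, -1.9]
opening: 0.0244
grasp_force: 49.2
```

```bash
python3 go.py .6466 -.1609 .0155 178 .4227 .0457 .07 188 .4227 .0457 .012 188
```

```text
t 46.5 pos [ 0.6464 -0.1608  0.0173] rot [179.9   0.  178. ] open 24.4 F [ 0.6  0.5 -1.9]
[-0.2 -0.1  1.8] [0.1 0.  0. ]
[230.6 198.9 -52.5] [  0.1   0.1 -10. ]
[230.7 198.8   5.5] [  0.1   0.1 -10. ]
```

>>> carry_out:
  moves: "0 0 1 0 0 0 15; 0 0 1.2 0 0 0 27; 0 0 1.2 0 0 0 32; 0 0 1.2 0 0 0 40; 0 0 1.2 0 0 0 46; 0 0 -10 0 0 0 48; 0 0 -30 0 0 0 50; 5 4 -55 0 0 0 50; 30 25 -60 0 0 -2 50; 60 51 -60 0 0 -4 50; 90 77 -60 0 0 -6 50; 120 103 -60 0 0 -8 50; 150 129 -60 0 0 -10 50; 180 155 -60 0 0 -10 50; 205 177 -60 0 0 -10 50; 222 191 -60 0 0 -10 50; 230 199 -60 0 0 -10 50; 230.6 199 -50 0 0 -10 50"

```text
time: 48.3
ee_pos: [0.4235, 0.0465, 0.0689]
tcp_rot: [179.9, 0.3, -171.9]
wrist_force: [0.9, -0.1, 0.7]
opening: 0.0498
grasp_force: 0.0
```

```bash
python3 go.py .4227 .0457 .012 188;python3 -c "
from m import *
report(cam('top'))"
```

```text
t 48.3 pos [0.4235 0.0465 0.0689] rot [ 179.9    0.3 -171.9] open 49.8 F [ 0.9 -0.1  0.7]
[ 1.1 -0.8 56.9] [0.1 0.3 0.1]
[288. 155.] 61 blob [0.6344 0.1367] scr [0.6374 0.1353] len 0.076 yaw -2.5
[408.9 155.7] 62 blob [ 0.6492 -0.2606] scr [nan nan] len nan yaw nan
[379.5 156.3] 46 blob [ 0.648  -0.1627] scr [nan nan] len nan yaw nan
[263.2 228.2] 93 blob [0.4109 0.2263] scr [0.4151 0.224 ] len 0.077 yaw 1.8
[227.7 231.5] 92 blob [0.4008 0.3442] scr [0.403  0.3402] len 0.077 yaw -6.1
```

Boss A was knocked aside by about 3 cm on the tray. I'll mend that later and pick C now.

>>> carry_out:
  moves: "1 -1 20 0 0 0 50; 1 -1 40 0 0 0 50; 1 -1 52 0 0 0 50; 1 -1 57 0 0 0 50; 1 -1 57.5 0 0 0 46; 1 -1 57.5 0 0 0 40; 1 -1 57.5 0 0 0 34; 1 -1 57.5 0 0 0 30; 1 -1 57.5 0 0 0 26; 1 -1 57.5 0 0 0 22; 1 -1 57.5 0 0 0 18; 1 -1 57.5 0 0 0 15; 1 -1 57.5 0 0 0 15; 1 -1 57.5 0 0 0 15"

```text
time: 49.75
ee_pos: [0.4224, 0.045, 0.0106]
tcp_rot: [179.9, 0.1, -172.0]
wrist_force: [-1.1, -0.1, 5.2]
opening: 0.0247
grasp_force: 49.6
```

```bash
python3 go.py .6489 -.0949 .0165 178
```

```text
t 49.8 pos [0.4224 0.045  0.0106] rot [ 1.799e+02  1.000e-01 -1.720e+02] open 24.7 F [-1.1 -0.1  5.2]
[-204.8 -170.2   -5.9] [ 0.1  0.1 10. ]
```

>>> carry_out:
  moves: "0 0 -10 0 0 0 15; 0 0 -30 0 0 0 15; -10 -8 -55 0 0 0 15; -35 -29 -65 0 0 1 15; -65 -54 -65 0 0 3 15; -95 -79 -65 0 0 5 15; -125 -104 -65 0 0 7 15; -155 -129 -65 0 0 9 15; -180 -150 -60 0 0 10 15; -197 -164 -52 0 0 10 15; -204.5 -170 -45 0 0 10 15; -205 -170 -35 0 0 10 15; -205 -170 -25 0 0 10 15; -205 -170 -16 0 0 10 15; -205 -170 -10 0 0 10 15; -205 -170 -7 0 0 10 15; -205 -170 -6 0 0 10 15; -205 -170 -6 0 0 10 15"

```text
time: 51.55
ee_pos: [0.6487, -0.0948, 0.016]
tcp_rot: [179.9, 0.1, 178.0]
wrist_force: [0.3, -0.8, -0.2]
opening: 0.0247
grasp_force: 49.4
```

```bash
python3 go.py .6489 -.0949 .0155 178 .4148 .224 .07 181.5
```

```text
t 51.5 pos [ 0.6487 -0.0948  0.016 ] rot [1.799e+02 1.000e-01 1.780e+02] open 24.7 F [ 0.3 -0.8 -0.2]
[-0.2 -0.1  0.5] [0.1 0.1 0. ]
[244.6 310.7 -53.7] [ 0.1  0.1 -3.5]
```

>>> carry_out:
  moves: "0 0 0.6 0 0 0 15; 0 0 0.6 0 0 0 27; 0 0 0.6 0 0 0 32; 0 0 0.6 0 0 0 40; 0 0 0.6 0 0 0 46; 0 0 -10 0 0 0 48; 0 0 -30 0 0 0 50; 15 0 -55 0 0 0 50; 50 0 -60 0 0 0 50; 95 0 -60 0 0 0 50; 140 5 -60 0 0 0 50; 185 20 -60 0 0 0 50; 220 45 -60 0 0 -1 50; 238 85 -60 0 0 -2 50; 244 130 -60 0 0 -3 50; 245 175 -60 0 0 -3.5 50; 245 220 -60 0 0 -3.5 50; 245 262 -60 0 0 -3.5 50; 245 295 -60 0 0 -3.5 50; 245 310 -58 0 0 -3.5 50"

```text
time: 53.55
ee_pos: [0.4144, 0.2258, 0.0751]
tcp_rot: [179.8, 0.1, -178.3]
wrist_force: [-0.6, -0.5, -0.6]
opening: 0.0499
grasp_force: 0.0
```

```bash
python3 go.py .4148 .224 .0117 181.5;python3 -c "
from m import *
report(cam('top'))"
```

```text
t 53.5 pos [0.4144 0.2258 0.0751] rot [ 1.798e+02  1.000e-01 -1.783e+02] open 49.9 F [-0.6 -0.5 -0.6]
[-0.2 -2.  63.4] [0.2 0.1 0.2]
[288.2 155.2] 55 blob [0.6336 0.1361] scr [0.6374 0.1353] len 0.076 yaw -2.5
[409.7 156.6] 68 blob [ 0.6461 -0.2634] scr [nan nan] len nan yaw nan
[359.7 156.1] 43 blob [ 0.6495 -0.0963] scr [nan nan] len nan yaw nan
[379.5 156.5] 45 blob [ 0.6475 -0.1627] scr [nan nan] len nan yaw nan
```

>>> carry_out:
  moves: "0 -2 20 0 0 0 50; 0 -2 40 0 0 0 50; 0 -2 55 0 0 0 50; 0 -2 62 0 0 0 50; 0 -2 63.5 0 0 0 46; 0 -2 63.5 0 0 0 40; 0 -2 63.5 0 0 0 34; 0 -2 63.5 0 0 0 30; 0 -2 63.5 0 0 0 26; 0 -2 63.5 0 0 0 22; 0 -2 63.5 0 0 0 18; 0 -2 63.5 0 0 0 15; 0 -2 63.5 0 0 0 15; 0 -2 63.5 0 0 0 15"

```text
time: 55.0
ee_pos: [0.4149, 0.2215, 0.0115]
tcp_rot: [179.9, 0.1, -178.5]
wrist_force: [-0.6, -1.0, 5.5]
opening: 0.0244
grasp_force: 49.5
```

```bash
python3 go.py .5409 -.0911 .0165 178
```

```text
t 55.0 pos [0.4149 0.2215 0.0115] rot [ 1.799e+02  1.000e-01 -1.785e+02] open 24.4 F [-0.6 -1.   5.5]
[-117.6 -315.9   -5.5] [0.1 0.1 3.5]
```

>>> carry_out:
  moves: "0 0 -15 0 0 0 15; 0 0 -40 0 0 0 15; 0 -15 -60 0 0 0 15; 0 -50 -65 0 0 0 15; 0 -95 -65 0 0 1 15; 0 -140 -65 0 0 2 15; 0 -185 -65 0 0 3 15; -10 -228 -65 0 0 3.5 15; -35 -262 -65 0 0 3.5 15; -70 -290 -65 0 0 3.5 15; -100 -308 -60 0 0 3.5 15; -115 -315 -50 0 0 3.5 15; -117.6 -316 -38 0 0 3.5 15; -117.6 -316 -26 0 0 3.5 15; -117.6 -316 -16 0 0 3.5 15; -117.6 -316 -10 0 0 3.5 15; -117.6 -316 -7 0 0 3.5 15; -117.6 -316 -6 0 0 3.5 15; -117.6 -316 -6 0 0 3.5 15; -117.6 -316 -6 0 0 3.5 15"

```text
time: 57.0
ee_pos: [0.5407, -0.0913, 0.0166]
tcp_rot: [179.9, 0.1, 178.1]
wrist_force: [-1.1, 0.7, 0.3]
opening: 0.0248
grasp_force: 49.6
```

```bash
python3 go.py .5409 -.0911 .0165 178 .403 .340 .07 174
```

```text
t 57.0 pos [ 0.5407 -0.0913  0.0166] rot [1.799e+02 1.000e-01 1.781e+02] open 24.8 F [-1.1  0.7  0.3]
[-0.2  0.2  0.1] [0.1 0.1 0.1]
[152.2 426.4 -52.8] [0.1 0.1 4.1]
```

>>> carry_out:
  moves: "0 0 0.5 0 0 0 15; 0 0 0.5 0 0 0 27; 0 0 0.5 0 0 0 32; 0 0 0.5 0 0 0 40; 0 0 0.5 0 0 0 46; 0 0 -10 0 0 0 48; 0 0 -30 0 0 0 50; 15 0 -60 0 0 0 50; 55 5 -65 0 0 0 50; 95 25 -65 0 0 0 50; 125 60 -65 0 0 0 50; 138 105 -65 0 0 1 50; 143 150 -65 0 0 2 50; 148 198 -65 0 0 3 50; 150 245 -65 0 0 4 50; 152 292 -65 0 0 4 50; 152 340 -65 0 0 4 50; 152 385 -65 0 0 4 50; 152 415 -65 0 0 4 50; 152 426 -62 0 0 4 50"

```text
time: 59.0
ee_pos: [0.403, 0.3422, 0.0795]
tcp_rot: [179.8, 0.1, 174.2]
wrist_force: [0.1, -0.4, -0.4]
opening: 0.0502
grasp_force: 0.0
```

```bash
python3 go.py .403 .340 .0117 174;python3 -c "
from m import *
report(cam('top'))"
```

```text
t 59.0 pos [0.403  0.3422 0.0795] rot [1.798e+02 1.000e-01 1.742e+02] open 50.2 F [ 0.1 -0.4 -0.4]
[-0.1 -2.4 67.8] [0.2 0.1 0.2]
[288.  154.9] 59 blob [0.6346 0.1368] scr [0.6374 0.1353] len 0.076 yaw -2.5
[359.7 155.3] 50 blob [ 0.6523 -0.0965] scr [nan nan] len nan yaw nan
[409.7 156.6] 70 blob [ 0.6461 -0.2634] scr [nan nan] len nan yaw nan
[379.5 156.6] 46 blob [ 0.647  -0.1627] scr [nan nan] len nan yaw nan
[357.9 189.1] 48 blob [ 0.5383 -0.0884] scr [nan nan] len nan yaw nan
```

>>> carry_out:
  moves: "0 -1.5 20 0 0 0 50; 0 -1.5 42 0 0 0 50; 0 -1.5 58 0 0 0 50; 0 -1.5 66 0 0 0 50; 0 -1.5 68 0 0 0 46; 0 -1.5 68 0 0 0 40; 0 -1.5 68 0 0 0 34; 0 -1.5 68 0 0 0 30; 0 -1.5 68 0 0 0 26; 0 -1.5 68 0 0 0 22; 0 -1.5 68 0 0 0 18; 0 -1.5 68 0 0 0 15; 0 -1.5 68 0 0 0 15; 0 -1.5 68 0 0 0 15"

```text
time: 60.45
ee_pos: [0.4034, 0.3384, 0.0119]
tcp_rot: [179.8, 0.1, 174.0]
wrist_force: [-0.4, -1.0, 6.2]
opening: 0.0245
grasp_force: 48.8
```

```bash
python3 go.py .5386 -.1571 .0165 178
```

```text
t 60.5 pos [0.4034 0.3384 0.0119] rot [1.798e+02 1.000e-01 1.740e+02] open 24.5 F [-0.4 -1.   6.2]
[-185.9 -478.8   -5.7] [ 0.2  0.1 -4. ]
```

>>> carry_out:
  moves: "0 0 -15 0 0 0 15; 0 0 -40 0 0 0 15; -2 -15 -60 0 0 0 15; -6 -50 -65 0 0 0 15; -11 -95 -65 0 0 0 15; -16 -140 -65 0 0 -1 15; -21 -185 -65 0 0 -2 15; -26 -230 -65 0 0 -3 15; -31 -275 -65 0 0 -4 15; -36 -320 -65 0 0 -4 15; -50 -362 -65 0 0 -4 15; -75 -400 -65 0 0 -4 15; -110 -430 -65 0 0 -4 15; -145 -455 -65 0 0 -4 15; -172 -472 -60 0 0 -4 15; -184 -478 -50 0 0 -4 15; -186 -479 -38 0 0 -4 15; -186 -479 -28 0 0 -4 15; -186 -479 -22 0 0 -4 15; -186 -479 -20 0 0 -4 15"

```text
time: 62.45
ee_pos: [0.5373, -0.1569, 0.0293]
tcp_rot: [179.9, -0.0, 178.1]
wrist_force: [-0.3, 0.1, -1.1]
opening: 0.0245
grasp_force: 49.4
```

```bash
python3 go.py .5386 -.1571 .0168 178
```

```text
t 62.5 pos [ 0.5373 -0.1569  0.0293] rot [179.9  -0.  178.1] open 24.5 F [-0.3  0.1 -1.1]
[-1.3 -0.2 12.5] [ 0.1 -0.   0.1]
```

>>> carry_out:
  moves: "-1 0 8 0 0 0 15; -1 0 12 0 0 0 15; -1 0 12.5 0 0 0 15; -1 0 12.5 0 0 0 27; -1 0 12.5 0 0 0 32; -1 0 12.5 0 0 0 40; -1 0 12.5 0 0 0 46; -1 0 0 0 0 0 48; -1 0 -30 0 0 0 50; -1 0 -75 0 0 0 50; -1 0 -120 0 0 0 50; -5 15 -160 0 0 0 50; -18 55 -185 0 0 0 50; -32 100 -190 0 0 0 50; -46 150 -190 0 0 0 50; -60 195 -190 0 0 0 50; -73 240 -190 0 0 0 50; -83 275 -190 0 0 0 50; -89 293 -190 0 0 0 50; -90 296 -190 0 0 0 50"

```text
time: 64.45
ee_pos: [0.6384, 0.137, 0.2207]
tcp_rot: [179.9, 0.0, 178.2]
wrist_force: [-0.3, 0.6, -0.3]
opening: 0.0499
grasp_force: 0.0
```

```bash
python3 go.py .6374 .1353 .122 177.5;python3 - <<'E'
from m import *
report(cam('top'))
s=cam('scene')
for ce,a,e in bosses(s):
    # end-screw midpoint is at mid-height of a boss
    if 330<ce[0]<420 and 195<ce[1]<245: print('scene F',ce.round(1),a,[plane(s,*x,.124)[:2].round(4) for x in(ce,e[0],e[1])])
E
```

```text
t 64.5 pos [0.6384 0.137  0.2207] rot [179.9   0.  178.2] open 49.9 F [-0.3  0.6 -0.3]
[ 1.  -2.  98.7] [0.1 0.  0.7]
[359.7 156.2] 44 blob [ 0.6491 -0.0965] scr [nan nan] len nan yaw nan
[379.5 156.3] 44 blob [ 0.6481 -0.1626] scr [nan nan] len nan yaw nan
[409.6 157. ] 59 blob [ 0.6448 -0.263 ] scr [nan nan] len nan yaw nan
[357.9 189. ] 50 blob [ 0.5386 -0.0884] scr [nan nan] len nan yaw nan
[377.6 188.8] 48 blob [ 0.5389 -0.1539] scr [nan nan] len nan yaw nan
scene F [381.1 219.1] 57 [array([0.6404, 0.1471]), array([0.673 , 0.1404]), array([0.6008, 0.1314])]
```

>>> carry_out:
  moves: "1 -1.5 25 0 0 0.5 50; 1 -1.5 55 0 0 0.5 50; 1 -1.5 80 0 0 0.5 50; 1 -1.5 92 0 0 0.5 50; 1 -1.5 97 0 0 0.5 50; 1 -1.5 98 0 0 0.5 46; 1 -1.5 98 0 0 0.5 40; 1 -1.5 98 0 0 0.5 34; 1 -1.5 98 0 0 0.5 30; 1 -1.5 98 0 0 0.5 26; 1 -1.5 98 0 0 0.5 22; 1 -1.5 98 0 0 0.5 18; 1 -1.5 98 0 0 0.5 15; 1 -1.5 98 0 0 0.5 15; 1 -1.5 98 0 0 0.5 15"

```text
time: 66.05
ee_pos: [0.6376, 0.1336, 0.1236]
tcp_rot: [179.9, 0.1, 177.6]
wrist_force: [-0.8, -0.2, 5.1]
opening: 0.0245
grasp_force: 49.7
```

```bash
python3 go.py .5363 -.2231 .1 178 .5363 -.2231 .0165 178
```

```text
t 66.0 pos [0.6376 0.1336 0.1236] rot [1.799e+02 1.000e-01 1.776e+02] open 24.5 F [-0.8 -0.2  5.1]
[  86.  -360.8   22.5] [ 0.1  0.1 -0.4]
[  86.2 -361.   106. ] [ 0.1  0.1 -0.4]
```

>>> carry_out:
  moves: "0 0 -10 0 0 0 15; 0 0 -35 0 0 0 15; 5 -15 -55 0 0 0 15; 14 -55 -60 0 0 0 15; 25 -100 -60 0 0 0 15; 36 -148 -60 0 0 0 15; 47 -196 -55 0 0 0 15; 58 -244 -45 0 0 0 15; 69 -290 -25 0 0 0 15; 79 -330 0 0 0 0 15; 85 -354 25 0 0 -0.4 15; 86 -361 50 0 0 -0.4 15; 86 -361 72 0 0 -0.4 15; 86 -361 88 0 0 -0.4 15; 86 -361 97 0 0 -0.4 15; 86 -361 101 0 0 -0.4 15; 86 -361 102 0 0 -0.4 15; 86 -361 102 0 0 -0.4 15"

```text
time: 67.85
ee_pos: [0.5363, -0.2234, 0.0206]
tcp_rot: [179.9, 0.1, 178.0]
wrist_force: [-0.0, 0.4, -1.1]
opening: 0.0245
grasp_force: 49.3
```

```bash
python3 go.py .5363 -.2231 .019 178
```

```text
t 67.8 pos [ 0.5363 -0.2234  0.0206] rot [1.799e+02 1.000e-01 1.780e+02] open 24.5 F [-0.   0.4 -1.1]
[0.  0.3 1.6] [ 0.1  0.1 -0. ]
```

Lower, release, lift, and move back out of view.

>>> carry_out:
  moves: "0 0 1 0 0 0 15; 0 0 2 0 0 0 15; 0 0 2 0 0 0 27; 0 0 2 0 0 0 32; 0 0 2 0 0 0 40; 0 0 2 0 0 0 46; 0 0 -10 0 0 0 48; 0 0 -35 0 0 0 50; 0 0 -75 0 0 0 50; 20 0 -115 0 0 0 50; 60 0 -150 0 0 0 50; 100 0 -170 0 0 0 50; 130 -10 -180 0 0 0 50; 150 -20 -180 0 0 0 50; 150 -25 -180 0 0 0 50; 150 -25 -180 0 0 0 50"

```text
time: 69.45
ee_pos: [0.385, -0.2438, 0.2005]
tcp_rot: [179.9, 0.1, 177.9]
wrist_force: [0.2, 0.3, -0.1]
opening: 0.0497
grasp_force: 0.0
```

```bash
python3 go.py; python3 - <<'E'
from m import *
t=cam('top');s=cam('scene');report(t)
a=cv2.resize(t['img'][130:220,335:425],(500,500),interpolation=cv2.INTER_CUBIC);b=cv2.resize(s['img'][240:360,200:345],(300,500),interpolation=cv2.INTER_CUBIC)
b=cv2.resize(s['img'][245:355,200:345],(300,228),interpolation=cv2.INTER_CUBIC);b2=cv2.resize(s['img'][240:300,200:266],(300,272),interpolation=cv2.INTER_CUBIC)
save('crop12.png',np.hstack([a,np.vstack([b,b2])]))
E
```

```text
t 69.5 pos [ 0.385  -0.2438  0.2005] rot [1.799e+02 1.000e-01 1.779e+02] open 49.7 F [ 0.2  0.3 -0.1]
[359.8 155.2] 50 blob [ 0.6525 -0.0968] scr [nan nan] len nan yaw nan
[409.7 156.5] 67 blob [ 0.6466 -0.2634] scr [nan nan] len nan yaw nan
[379.5 156.3] 44 blob [ 0.6481 -0.1626] scr [nan nan] len nan yaw nan
[358.  188.8] 53 blob [ 0.5392 -0.0887] scr [nan nan] len nan yaw nan
[377.9 189.3] 51 blob [ 0.5372 -0.1549] scr [nan nan] len nan yaw nan
[397.8 189.9] 49 blob [ 0.5344 -0.2206] scr [nan nan] len nan yaw nan
```

View pics/crop12.png

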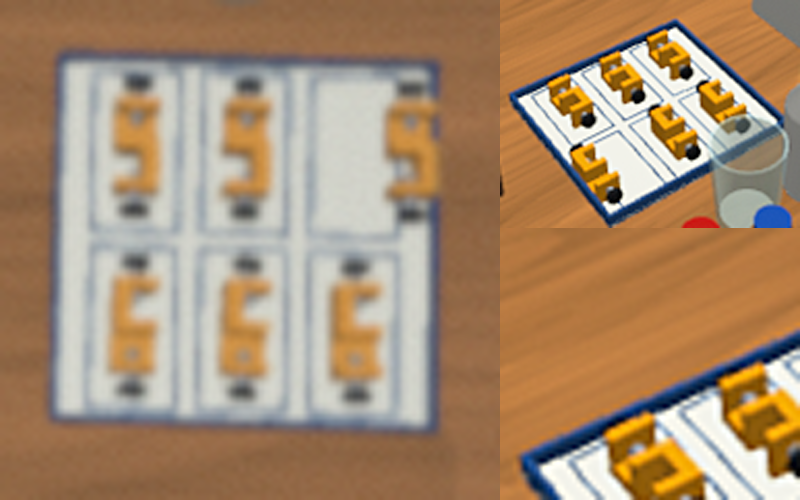

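Five boss heads sit well inside their outlines. The knocked one (top crop (410,150)) lies straight but against the right rim, outside place far‑right. I'll grip it high, clear of the rim, and put it back.

```bash
python3 go.py .645 -.2605 .08 178 .645 -.2605 .029 178
```

```text
t 69.5 pos [ 0.3854 -0.2432  0.1997] rot [179.9   0.  177.9] open 49.8 F [-0.3 -0.4  0.6]
[-260.    -8.2  119.8] [ 0.1  0.  -0.1]
[-259.9   -8.3  170.8] [ 0.1  0.  -0.1]
```

>>> carry_out:
  moves: "-20 0 0 0 0 0 46; -55 -1 0 0 0 0 46; -95 -3 10 0 0 0 46; -140 -4 20 0 0 0 46; -185 -6 35 0 0 0 46; -225 -7 55 0 0 0 46; -250 -8 80 0 0 0 46; -260 -8 105 0 0 0 46; -260 -8 128 0 0 0 46; -260 -8 148 0 0 0 46; -260 -8 160 0 0 0 46; -260 -8 166 0 0 0 46; -260 -8 169 0 0 0 46; -260 -8 169 0 0 0 46"

```text
time: 70.95
ee_pos: [0.6449, -0.2603, 0.0312]
tcp_rot: [179.9, 0.1, 177.9]
wrist_force: [-1.3, 0.7, -0.8]
opening: 0.0457
grasp_force: 0.0
```

>>> carry_out:
  moves: "0 0 0 0 0 0 40; 0 0 0 0 0 0 36; 0 0 0 0 0 0 32; 0 0 0 0 0 0 29; 0 0 0 0 0 0 26; 0 0 0 0 0 0 23; 0 0 0 0 0 0 20; 0 0 0 0 0 0 18; 0 0 0 0 0 0 18; 0 0 0 0 0 0 18"
  force: 40

```text
time: 71.95
ee_pos: [0.6446, -0.2603, 0.0307]
tcp_rot: [179.9, 0.0, 177.9]
wrist_force: [-0.0, -0.6, -0.3]
opening: 0.0179
grasp_force: 0.0
```

>>> carry_out:
  moves: "0 0 0 0 0 0 30; 0 0 0 0 0 0 40; 0 0 0 0 0 0 46; 0 0 0 0 0 0 46; 0 0 3 0 0 0 46; 0 0 6 0 0 0 46; 0 0 9 0 0 0 46; 0 0 11 0 0 0 46; 0 0 11 0 0 0 46"

```text
time: 72.85
ee_pos: [0.6443, -0.2602, 0.0191]
tcp_rot: [179.9, -0.0, 177.9]
wrist_force: [0.1, -1.1, 0.7]
opening: 0.0461
grasp_force: 0.0
```

>>> carry_out:
  moves: "0 0 0 0 0 0 40; 0 0 0 0 0 0 36; 0 0 0 0 0 0 32; 0 0 0 0 0 0 29; 0 0 0 0 0 0 26; 0 0 0 0 0 0 23; 0 0 0 0 0 0 20; 0 0 0 0 0 0 18; 0 0 0 0 0 0 18; 0 0 0 0 0 0 18"
  force: 50

```text
time: 73.85
ee_pos: [0.6447, -0.2601, 0.0201]
tcp_rot: [179.9, 0.0, 178.0]
wrist_force: [-1.6, 2.4, 5.2]
opening: 0.0241
grasp_force: 49.7
```

```bash
python3 go.py .6443 -.2269 .05 178  .6443 -.2269 .02 178
```

```text
t 73.8 pos [ 0.6447 -0.2601  0.0201] rot [179.9   0.  178. ] open 24.1 F [-1.6  2.4  5.2]
[  1.6  33.2 -29.8] [ 0.1  0.  -0. ]
[ 1.6 33.2  0.2] [ 0.1  0.  -0. ]
```

Gripped. Lift, shift 33 mm, lower, release, retreat.

>>> carry_out:
  moves: "0 0 -5 0 0 0 15; 0 2 -15 0 0 0 15; 0 10 -22 0 0 0 15; 1 20 -22 0 0 0 15; 1.5 29 -22 0 0 0 15; 1.5 33 -20 0 0 0 15; 1.5 33.5 -12 0 0 0 15; 1.5 33.5 -5 0 0 0 15; 1.5 33.5 -1.5 0 0 0 15; 1.5 33.5 -0.5 0 0 0 15; 1.5 33.5 0 0 0 0 15; 1.5 33.5 0 0 0 0 15"

```text
time: 75.05
ee_pos: [0.6438, -0.2268, 0.0201]
tcp_rot: [179.9, -0.0, 177.9]
wrist_force: [-2.5, 3.1, 5.8]
opening: 0.0238
grasp_force: 50.0
```

>>> carry_out:
  moves: "0 0 0 0 0 0 27; 0 0 0 0 0 0 32; 0 0 0 0 0 0 40; 0 0 0 0 0 0 46; 0 0 -10 0 0 0 48; 0 0 -35 0 0 0 50; 0 0 -75 0 0 0 50; 20 0 -115 0 0 0 50; 60 0 -150 0 0 0 50; 105 0 -180 0 0 0 50; 150 -5 -185 0 0 0 50; 195 -10 -185 0 0 0 50; 235 -15 -185 0 0 0 50; 260 -20 -185 0 0 0 50; 270 -20 -185 0 0 0 50; 270 -20 -185 0 0 0 50"

```text
time: 76.65
ee_pos: [0.3733, -0.2376, 0.2057]
tcp_rot: [179.9, 0.1, 177.9]
wrist_force: [1.1, 0.2, 0.7]
opening: 0.0498
grasp_force: 0.0
```

```bash
python3 go.py; python3 - <<'E'
from m import *
t=cam('top');s=cam('scene');report(t)
hsv=cv2.cvtColor(t['img'],cv2.COLOR_RGB2HSV); dark=cv2.inRange(hsv[140:210,348:412],(0,0,0),(180,255,110))
n,l,st,ce=cv2.connectedComponentsWithStats(dark)
for i in range(1,n):
    if st[i,4]>3: print(st[i,4],plane(t,*(ce[i]+[348,140]),.019)[:2].round(4))
# flatness: scene blobs areas
print([(c.round(0).tolist(),int(a)) for c,a,e in bosses(s)])
E
```

```text
t 76.7 pos [ 0.3733 -0.2376  0.2057] rot [1.799e+02 1.000e-01 1.779e+02] open 49.8 F [1.1 0.2 0.7]
[359.7 155.7] 46 blob [ 0.6507 -0.0965] scr [nan nan] len nan yaw nan
[399.5 156.4] 56 blob [ 0.6473 -0.2293] scr [nan nan] len nan yaw nan
[379.5 156.2] 47 blob [ 0.6484 -0.1625] scr [nan nan] len nan yaw nan
[357.9 189. ] 50 blob [ 0.5386 -0.0884] scr [nan nan] len nan yaw nan
[377.9 189.5] 51 blob [ 0.5363 -0.1548] scr [nan nan] len nan yaw nan
[397.8 190. ] 50 blob [ 0.5341 -0.2207] scr [nan nan] len nan yaw nan
24 [ 0.7027 -0.1531]
11 [ 0.6983 -0.2515]
8 [ 0.6879 -0.096 ]
7 [ 0.686 -0.163]
7 [ 0.683  -0.2268]
7 [ 0.6103 -0.0919]
9 [ 0.61   -0.1579]
8 [ 0.6063 -0.2248]
6 [ 0.5798 -0.0923]
4 [ 0.5767 -0.1594]
5 [ 0.575  -0.2221]
6 [ 0.5031 -0.0876]
5 [ 0.4984 -0.222 ]
4 [ 0.4771 -0.2401]
[([178.0, 258.0], 51017), ([468.0, 181.0], 999), ([162.0, 170.0], 44), ([437.0, 307.0], 9020), ([484.0, 321.0], 442), ([283.0, 270.0], 85), ([260.0, 281.0], 89), ([303.0, 289.0], 77), ([235.0, 292.0], 96), ([279.0, 301.0], 85), ([310.0, 299.0], 48), ([254.0, 314.0], 93), ([287.0, 312.0], 57), ([109.0, 316.0], 101), ([11.0, 326.0], 146), ([261.0, 324.0], 56), ([128.0, 329.0], 43), ([278.0, 394.0], 57)]
```

```bash
python3 -c "
from workcell import bot
print(bot.job_done())"
```

```text
the job is handed in; nothing more can be done
None
```

I raked the boss head out of the gap with the hook, laid the hook back on the lid, and set all six boss heads straight in their own places on the tray; the job was handed in at about 77 s, and no verdict came back.

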